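# Lay a plaster figure in the painting cradle and wet the brush

## Robot

A 7-joint arm with a two-finger parallel gripper is mounted at the origin on the work surface. World frame = base frame: x ahead of the robot, y to its left, z up, the work surface at z = 0. Lengths are in m, angles in rad, forces in N, time in s.
With the tool pointing down it reaches from about 0.425 to 0.875 m from the base axis. Payload 4.7 kg.
Tool frame: the origin (TCP) lies at the very end of the fingers, on their centre line; the grasp point (between the pads) lies 19 mm behind it (grip_point_offset is the distance from the TCP to the grasp point, in m); x points along the fingers, z is the direction in which the jaws open and shut, and the axes are right-handed (so a half turn about x gives the same grasp; the last joint's range is limited). The gripper opens to 87 mm and grips with 3 to 60 N. Pads are 19 mm wide; open, the fingers measure 117 mm over their backs; the gripper's body (75 mm by 190 mm) begins 51 mm behind the grasp point.
Start: joints at [1.19, 0.321, -0.07, 1.45, 0.023, 1.371, -0.057], TCP at [0.25, -0.6, 0.223] pointing down, gripper open.
Joint ranges: [-2.86, 2.86], [-0.3, 2.09], [-1.38, 1.24], [0.06, 2.45], [-1.56, 4.7], [0.09, 2.05], [-2.69, 2.69]. Speed limits (rad/s): [2.57, 2.57, 3.14, 3.14, 3.14, 3.14, 3.14].

## Interface

Orientations are given as a rotation vector (axis times angle).
In Python, from bench import get_state, get_image, calibration, close_job, grip_point_offset gives the robot as it stands.
- The arm moves only by the tool play_rows, never from a script. Its argument "targets" is a list of rows, each an object with "claw": the closure, from 0 (fully open) to 1 (shut); "linear": the shift along the tool's x, y, z as a fraction of full scale, a list of three; "rotation": the turn, a rotation vector about the tool's x, y, z as a fraction of full scale, a list of three. In form: [{"claw": claw, "linear": [x, y, z], "rotation": [wx, wy, wz]}, ...]. A call has 1 to 10 rows; each row shifts and turns the pose as measured when the row begins, along the tool's axes as they then stand; what a row does not reach is not made up. Full scale, the value 1, is 2.5 cm for a shift and 90 degrees for a turn. A row lasts 1/12 s, in which the tool goes at most 41.7 mm and 7.16 degrees, less where a joint would pass 70% of its speed; a pose out of reach is approached as far as the arm can. A call with a number of a shift or a turn outside -1 to 1 is refused whole. A call with a gripper value outside its range is refused whole. The fingers move at their own pace and stop on an object; "newtons" is the grip in N (left out, the last holds). Time passes only in rows, so rows that do not move let the fingers close. It gives the time, the measured TCP pose, the force and the opening at its end, in the units of the state.
- get_state(): the state, without advancing time (a new reading comes with each control period).
- get_image(name): name is "scene" or "top" or "wrist"; returns the picture (480x640x3 uint8, blue, green, red); there is no depth.
- calibration(name): a dict with "fx", "fy", "cx", "cy" (pixels), "rvec" (rotation vector, rad) and "tvec" (3), from world to camera coordinates, as OpenCV has them; the wrist camera has in their place "hand_eye" (4x4, takes a point from camera to tool coordinates, whose origin is the TCP and whose axes are the tool frame's). Camera axes: x right, y down, z forward; pixel columns grow to the right and rows downward; lengths in m; the calibration is good to about 2 mm. The wrist camera is an equidistant fisheye: a pixel r from the principal point sees the ray r / f radians off the axis. A picture is of the moment at which its call begins: read the wrist's pose just before it. calibration takes no time and is no camera call.
- close_job(): hands the job in, once; it reports no verdict.
The state is a dict: "time": time; "joint_positions": joint angles; "qd": joint speeds; "joint_torque": joint torques, N m; "position": TCP position; "tool_rot": TCP orientation; "ft_force": force on the tool from outside, world axes, zero at the start; "torque": the same for the moment, N m; "grip_width": opening from 0.0 (shut) to 1.0 (fully open).
Only numpy, scipy, OpenCV 4.12 (cv2) and the standard library are available. Lean on these libraries where they do the work, as an engineer would, in place of code of your own. Each camera call takes 0.05 s, during which the arm holds its last target. There are 200 camera calls.

## Task

Get the next plaster casting ready for painting: lift the standing hooded figure and lay it gently on its back in the wooden cradle, face up, its round foot dropped into the gap between the upright foot board and the first V saddle. Then take the flat brush, dip its bristles into the open pot until about half their length is below the rim, and lay the brush back level in its notches on the brush rest, bristles pointing the same way as before. Leave the pots standing in their places, and the other castings and the round brush where they are.

Things in the scene. Friction and masses are not known exactly. Their poses are not given: they have to be found in the camera images.
- figure: White plaster figure, hooded and robed, 150 mm tall, 0.2 to 0.35 kg, upright. Origin: centre of its foot's underside; z up through the head, face to -x (at first roughly to the robot). Foot 68 mm across, 10 high; robe 60 mm across tapering to 44 at 80 mm up; hood 40, rounded over above 126. Grip: flat veil sides at y = +-24 mm, 28 wide (x), 85 to 133 mm up. Centre of mass about 60 mm up.
- figure_chest (a point): Point on the figure's axis, 108 mm above the underside of its foot, midway between the flat veil faces.
- figure_mid (a point): Point on the figure's axis, 50 mm above the underside of its foot.
- cradle: Fixed wooden cradle. Origin: centre of the underside of its 120 (x) x 100 x 12 mm base. Foot board at the +x end, 80 wide, 70 high, inner face at x = 48 mm. Two V saddles (90 degree notched boards), 14 mm thick, up to 92 wide, below 70 high, at x = 14 and -25 mm. A laid figure's axis is level along x, 70 mm up; foot underside 0 to 15 mm from the foot board (5 is right), head overhanging to -x.
- cradle_axis (a point): Point in the cradle's frame at x = -7 mm, y = 0, 70 mm above the table: where figure_mid lies when the figure is properly laid with 5 mm between its foot and the foot board.
- flat_brush: Flat paint brush, 198 mm long, 60 g (centre of mass at x = -22 mm), rigid, lying level in two notches of the rest. Origin: on the handle's underside, near the middle between the rest's walls; x runs from bristles to handle end. Handle 18 wide (y), 10 thick, from x = -60 to 78 mm; ferrule 28 wide to x = -83; bristles 30 wide, 10 thick, 37 long, ending at x = -120 mm.
- brush_tip (a point): Middle of the bristles' end, 120 mm from the brush's origin along -x and 6 mm above its underside.
- rest: Fixed wooden brush rest. Origin: centre of the underside of its 125 x 150 x 8 mm base board. Two notched walls across it (along y), 10 mm thick, at x = -48 and +48 mm, 51 mm high; each has two notches 30 mm wide with floors 38 mm above the table, at y = -40 and +40 mm. One pair of notches holds the flat brush, the other the round brush, both with bristles towards -x.
- round_brush: Thin round brush, 177 mm long, handle 10 mm thick; lies in the other pair of notches. Not to be disturbed.
- pot: Open round white pot, 84 mm across and 70 mm high outside, walls about 3 mm, mass 0.35 kg, loose. Origin: centre of its underside. Empty inside down to about 5 mm above the table.
- pot_rim (a point): Centre of the open pot's mouth, 70 mm above the table.
- jar: Closed paint jar with a blue lid, 78 mm across and 72 mm high, loose; stands near the open pot (the two may be in either place). Origin: centre of its underside. Not to be disturbed.
- jar2: Closed paint jar with a white lid, 78 mm across and 72 mm high, loose; stands at the back. Origin: centre of its underside. Not to be disturbed.
- bust: Small plaster bust, 86 mm high, foot 60 mm across, standing near the figure. Origin: centre of its underside. Not to be disturbed.
- plaque: Round scalloped plaster relief, 108 mm across, 26 mm high, lying flat beyond the figure. Origin: centre of its underside. Not to be disturbed.
- plaque2: Smaller round plaster relief, 91 mm across, 24 mm high, lying flat between the figure and the robot's left. Origin: centre of its underside. Not to be disturbed.
Mind the look-alikes: they are no part of the job. Leave any green or purple look-alike of the flat_brush alone.

How it is judged:
By the outcome, as a careful person would: the job done as asked, in the order asked, and still so for the second after the job is handed in, with the robot touching nothing.
It also fails if it takes over 69 s, if anything falls off the work surface, if the arm or the gripper's body presses on something with over 40 N, if the wrist force passes 120 N, or if a joint passes its speed limit or range.

## Working session

There is one attempt and no reset: what is moved stays moved. The work goes in short steps, Python scripts to look and compute and a tool call to move; the robot and the scene stay as the last step left them, time stands still between calls to the robot, and variables do not carry over. Pictures are saved under pics/ and viewed, about 8 in all and at most 12, crops included, and the job is handed in when it is done.

Besides the shell and the picture viewer there is one more tool, called after "Call:" as a command line: name --argument value ..., lists and objects as JSON in quotes. play_rows: Moves the arm, as the interface text tells. Shift numbers are shares of 2.5 cm and turn numbers shares of 90 degrees, none past 1 either way. Its arguments: {"type":"object","properties":{"targets":{"type":"array"},"newtons":{"type":"number"}},"required":["targets"]}

```bash
ls; mkdir -p pics; python3 - <<'E'
from bench import *
import cv2
for n in("scene","top"):
    cv2.imwrite(f"pics/{n}0.png",get_image(n)); print(n,calibration(n))
print(calibration("wrist"),grip_point_offset)
print(get_state())
E
```

```text
pics
scene {'fx': 441.34789619874573, 'fy': 441.34789619874573, 'cx': 318.4582855177148, 'cy': 234.41141616814215, 'rvec': array([ 2.32491244,  1.27972411, -0.36504339]), 'tvec': array([-0.30425484, -0.31922277,  1.27256811])}
top {'fx': 447.1396915837085, 'fy': 447.1396915837085, 'cx': 319.51931155886825, 'cy': 236.59333150329803, 'rvec': array([ 2.15852472, -2.10424872,  0.19322299]), 'tvec': array([0.00183884, 0.53803809, 0.93775196])}
{'fx': 371.64829954431775, 'fy': 371.64829954431775, 'cx': 323.7018814561444, 'cy': 239.0644451356831, 'hand_eye': array([[ 5.28886867e-04, -2.63507230e-01,  9.64657276e-01,
        -1.61604589e-01],
       [ 7.60046988e-04, -9.64657026e-01, -2.63507579e-01,
         7.13984305e-02],
       [ 9.99999571e-01,  8.72550555e-04, -3.09916556e-04,
         1.32754518e-03],
       [ 0.00000000e+00,  0.00000000e+00,  0.00000000e+00,
         1.00000000e+00]])} 0.0187
{'time': 0.1, 'joint_positions': array([ 1.19010611,  0.32174955, -0.07010198,  1.45153427,  0.02260875,
        1.37080134, -0.05689835]), 'qd': array([ 0.0002822 , -0.00184658,  0.00162807, -0.00368739, -0.00090117,
        0.00062222, -0.00124305]), 'joint_torque': array([-8.94401510e-04, -4.92570949e+01, -4.06114385e-01, -3.13400137e+01,
       -6.40951213e-02,  3.94766859e-02,  5.34636740e-05]), 'position': array([ 0.24977412, -0.5995653 ,  0.22157999]), 'tool_rot': array([ 0.9145356 ,  1.37201411, -0.91311065]), 'ft_force': array([-0.23309844, -0.47323679,  0.54602474]), 'torque': array([ 0.00874083,  0.06265652, -0.08613282]), 'grip_width': 0.9986371454609045}
```

View pics/top0.png

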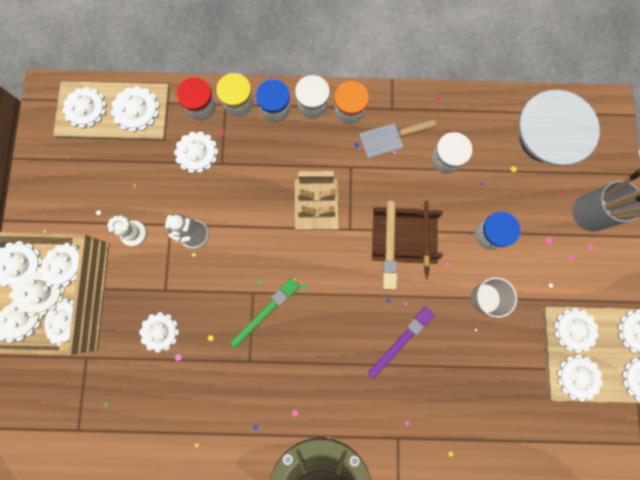

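View pics/scene0.png

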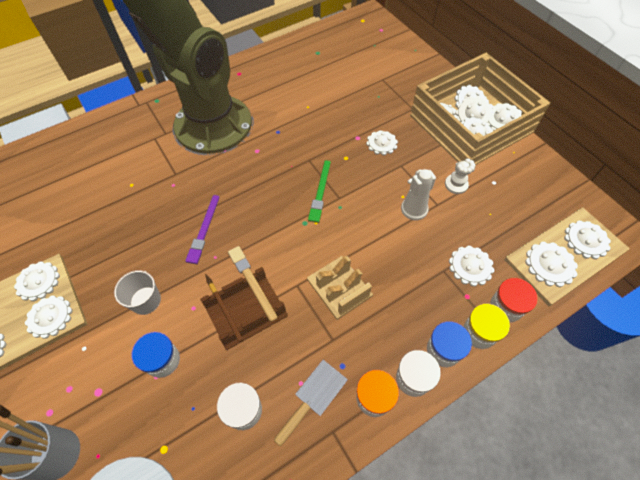

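```bash
cat > h.py <<'E'
import numpy as np, cv2
from bench import *
from scipy.spatial.transform import Rotation as R
def P(n,p):
    c=calibration(n);K=np.array([[c['fx'],0,c['cx']],[0,c['fy'],c['cy']],[0,0,1]])
    return cv2.projectPoints(np.atleast_2d(p).astype(float),c['rvec'],c['tvec'],K,None)[0][:,0]
def B(n,u,v,z):
    c=calibration(n);M=R.from_rotvec(c['rvec']).as_matrix();d=M.T@[(u-c['cx'])/c['fx'],(v-c['cy'])/c['fy'],1];o=-M.T@c['tvec']
    return (o+d*(z-o[2])/d[2]).round(4)
def S():
    s=get_state();print('t',round(s['time'],2),'p',s['position'].round(4),'q',s['joint_positions'].round(2),'g',round(s['grip_width'],3),'F',s['ft_force'].round(1));print(R.from_rotvec(s['tool_rot']).as_matrix().round(3));return s
def tiles(img,rects,k,name):
    t=[]
    for x,y,w,h in rects:
        a=cv2.resize(img[y:y+h,x:x+w],(w*k,h*k),interpolation=cv2.INTER_CUBIC)
        for i in range(0,w,10): cv2.putText(a,str(x+i),(i*k,8),0,.3,(0,255,255)); cv2.line(a,(i*k,8),(i*k,14),(0,255,255))
        for i in range(0,h,10): cv2.putText(a,str(y+i),(0,i*k+4),0,.3,(0,255,255)); cv2.line(a,(20,i*k),(26,i*k),(0,255,255))
        t.append(a)
    o=np.vstack([np.hstack(t[i:i+2]) for i in range(0,len(t),2)]); cv2.imwrite(name,o)
E
python3 - <<'E'
from h import *
tiles(cv2.imread('pics/top0.png'),[(105,200,130,60),(265,160,130,60)],3,'/tmp/x.png')
tiles(cv2.imread('pics/top0.png'),[(150,200,80,60),(277,170,80,60),(367,200,80,60),(455,265,80,60)],5,'pics/topc.png')
tiles(cv2.imread('pics/top0.png'),[(150,200,80,60),(277,165,80,70),(350,200,100,95),(455,265,80,60)][:2]*0+[(350,196,100,100)],6,'pics/restc.png')
tiles(cv2.imread('pics/scene0.png'),[(390,155,100,75),(295,245,100,75),(195,235,100,75),(105,255,100,75)],4,'pics/scenec.png')
E
```

```text
(no output)
```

View pics/topc.png

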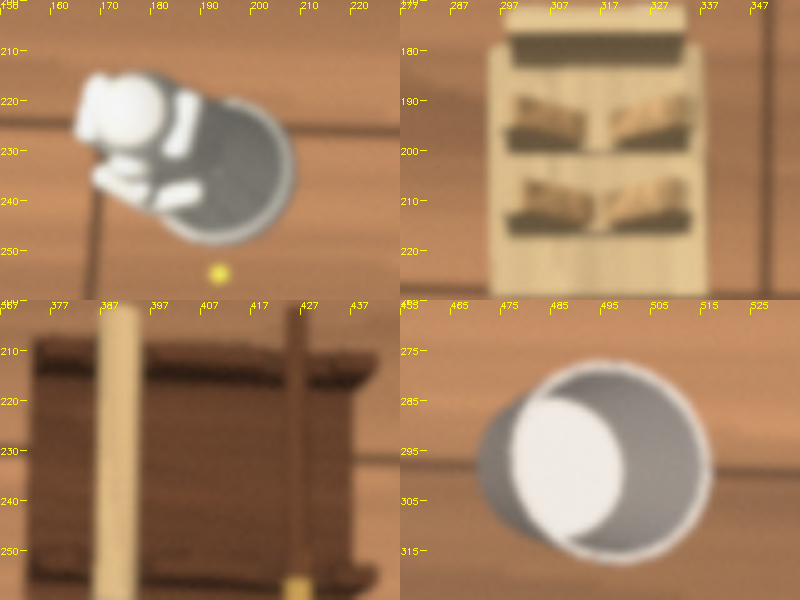

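View pics/scenec.png

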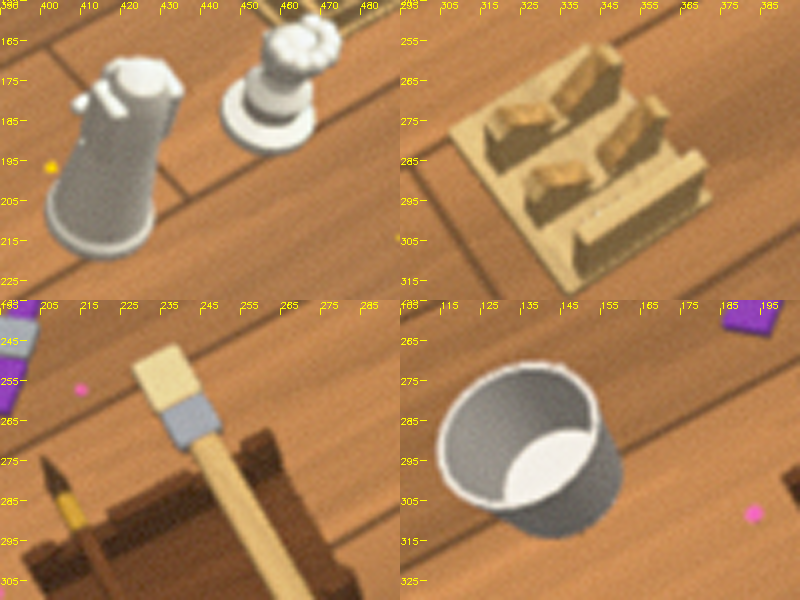

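```bash
python3 - <<'E'
from h import *
print('fig hood top',B('top',176.6,221.6,.145),'scene',B('scene',425.5,174.5,.145),'foot scene',B('scene',415,206.7,.005), 'foot right/bottom edge',B('top',209.4,232,.01),B('top',194,249.2,.01))
print('cradle base corners',[B('top',*c,.012).tolist() for c in((294.6,179),(338.2,179),(295,229),(338.6,229))])
print('board inner edge',[B('top',*c,.07).tolist() for c in((298.6,176.6),(334,176.6))])
print('brush mid',B('top',390.2,230,.048),'handle end',B('top',391,201.5,.048),'bristle end',B('top',390.3,289,.048),'round',B('top',426.4,230,.045))
print('pot',B('top',497.2,297.3,.07),B('scene',134.6,288.7,.07))
print('bust',B('top',133,234,.005),'jar',B('top',502,229,.072), 'scene cradle corners',B('scene',338,317,.012),B('scene',371.5,293.5,.012))
im=cv2.imread('pics/top0.png')
k=7;x0,y0=150,200
a=cv2.resize(im[200:260,150:230],None,fx=k,fy=k,interpolation=cv2.INTER_CUBIC)
out=[]
c=.5*(B('top',176.6,221.6,.145)+B('scene',425.5,174.5,.145));c[2]=0
print(c)
for yaw in (0,15,):
    b=a.copy();M=R.from_euler('z',-yaw,degrees=True).as_matrix()
    for s in(-1,1):
        q=P('top',np.array([[-.014,s*.024,.085],[.014,s*.024,.085],[.014,s*.024,.133],[-.014,s*.024,.133]])@M.T+c)
        cv2.polylines(b,[(((q-[x0,y0]+.5)*k)).astype(int)],True,(0,0,255) if s>0 else (255,0,0),1)
    t=np.linspace(0,6.28,40)
    for r,z in((.034,.005),(.02,.126)):
        q=P('top',np.c_[r*np.cos(t),r*np.sin(t),0*t+z]+c);cv2.polylines(b,[(((q-[x0,y0]+.5)*k)).astype(int)],True,(0,200,0),1)
    out.append(b[:,:400])
cv2.imwrite('pics/ov.png',np.hstack(out))
E
```

```text
fig hood top [0.5433 0.3007 0.145 ] scene [0.5486 0.2991 0.145 ] foot scene [0.5426 0.3055 0.005 ] foot right/bottom edge [0.5486 0.2676 0.01  ] [0.5079 0.2999 0.01  ]
cradle base corners [[0.6792, 0.077, 0.012], [0.682, -0.0248, 0.012], [0.5603, 0.072, 0.012], [0.5629, -0.0278, 0.012]]
board inner edge [[0.6668, 0.065, 0.07], [0.669, -0.013, 0.07]]
brush mid [ 0.5566 -0.1403  0.048 ] handle end [ 0.6216 -0.1422  0.048 ] bristle end [ 0.4268 -0.1401  0.048 ] round [ 0.5593 -0.2211  0.045 ]
pot [ 0.4137 -0.3619  0.07  ] [ 0.4174 -0.362   0.07  ]
bust [0.5402 0.4435 0.005 ] jar [ 0.5604 -0.3781  0.072 ] scene cradle corners [ 0.6834 -0.0201  0.012 ] [0.6776 0.0733 0.012 ]
[0.54595 0.2999  0.     ]
```

View pics/ov.png

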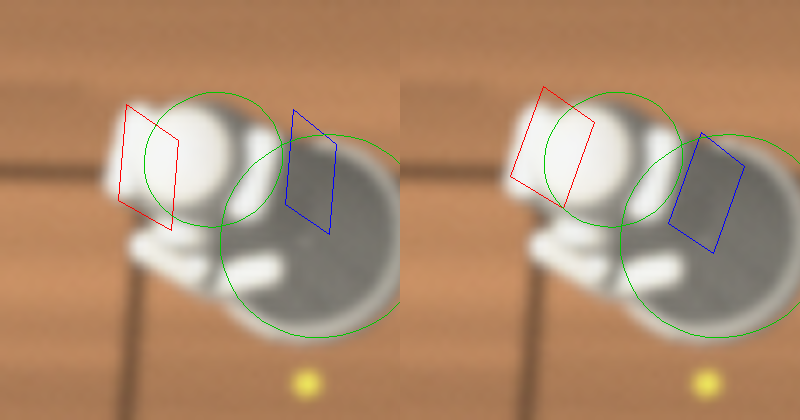

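```bash
cat >> h.py <<'E'
def tgt(d,z):
    d=np.array(d,float);d/=np.linalg.norm(d);z=np.array(z,float);z-=d*(z@d);z/=np.linalg.norm(z);return np.c_[d,np.cross(z,d),z]
def rel(M,p=None,s=None):
    s=s or get_state();A=R.from_rotvec(s['tool_rot']).as_matrix()
    w=R.from_matrix(A.T@M).as_rotvec();print('rot deg',np.degrees(w).round(2),'frac',(w/(np.pi/2)).round(3),'rows',round(np.degrees(np.linalg.norm(w))/7.16,1))
    if p is not None:
        e=np.array(p)-s['position'];print('lin tool',(A.T@e*1000).round(1),'frac',(A.T@e/.025).round(2),'final frame mm',(M.T@e*1000).round(1))
E
python3 - <<'E'
from h import *
S()
f=np.array([.985,-.174,0]);y=np.array([.174,.985,0])
d=f*.707-np.array([0,0,.707])
for s in(1,-1):
    M=tgt(d,s*y);print(s,M.round(2).tolist());rel(M)
E
```

```text
t 0.1 p [ 0.2498 -0.5996  0.2216] q [ 1.19  0.32 -0.07  1.45  0.02  1.37 -0.06] g 0.999 F [-0.2 -0.5  0.5]
[[-0.001  0.923  0.385]
 [ 0.002  0.385 -0.923]
 [-1.    -0.    -0.002]]
1 [[0.7, -0.7, 0.17], [-0.12, 0.12, 0.98], [-0.71, -0.71, 0.0]]
rot deg [-137.63  -57.07  -16.81] frac [-1.529 -0.634 -0.187] rows 20.9
-1 [[0.7, 0.7, -0.17], [-0.12, -0.12, -0.98], [-0.71, 0.71, 0.0]]
rot deg [ 30.89 -12.9   43.79] frac [ 0.343 -0.143  0.487] rows 7.7
```

Call:
play_rows --newtons 50 --targets '[{"claw": 0,"linear": [-0.3,0.96,-0.68],"rotation": [0,0,0]},{"claw": 0,"linear": [-0.3,0.96,-0.68],"rotation": [0,0,0]},{"claw": 0,"linear": [-0.3,0.96,-0.68],"rotation": [0,0,0]},{"claw": 0,"linear": [-0.3,0.96,-0.68],"rotation": [0,0,0]},{"claw": 0,"linear": [-0.3,0.96,-0.68],"rotation": [0,0,0]},{"claw": 0,"linear": [-0.3,0.96,-0.68],"rotation": [0,0,0]},{"claw": 0,"linear": [-0.3,0.96,-0.68],"rotation": [0,0,0]},{"claw": 0,"linear": [-0.3,0.96,-0.68],"rotation": [0,0,0]},{"claw": 0,"linear": [-0.3,0.96,-0.68],"rotation": [0,0,0]},{"claw": 0,"linear": [-0.3,0.96,-0.68],"rotation": [0,0,0]}]'

```text
time: 0.93
position: [0.4037, -0.345, 0.2902]
tool_rot: [0.93, 1.382, -0.928]
ft_force: [0.4, 0.8, -0.4]
grip_width: 0.999
```

```bash
python3 -c "
from h import *
S()"
```

```text
t 0.93 p [ 0.4037 -0.345   0.2902] q [ 0.91  0.07 -0.26  1.62  0.02  1.48 -0.55] g 0.999 F [ 0.4  0.8 -0.4]
[[-0.014  0.929  0.369]
 [ 0.011  0.369 -0.929]
 [-1.    -0.009 -0.015]]
```

Call:
play_rows --targets '[{"claw": 0,"linear": [0,0.79,-0.95],"rotation": [0,0,0]},{"claw": 0,"linear": [0,0.79,-0.95],"rotation": [0,0,0]},{"claw": 0,"linear": [0,0.79,-0.95],"rotation": [0,0,0]},{"claw": 0,"linear": [0,0.79,-0.95],"rotation": [0,0,0]},{"claw": 0,"linear": [0,0.79,-0.95],"rotation": [0,0,0]},{"claw": 0,"linear": [0,0.79,-0.95],"rotation": [0,0,0]},{"claw": 0,"linear": [0,0.79,-0.95],"rotation": [0,0,0]},{"claw": 0,"linear": [0,0.79,-0.95],"rotation": [0,0,0]},{"claw": 0,"linear": [0,0.79,-0.95],"rotation": [0,0,0]},{"claw": 0,"linear": [0,0.79,-0.95],"rotation": [0,0,0]}]'

```text
time: 1.77
position: [0.502, -0.0363, 0.2907]
tool_rot: [0.928, 1.382, -0.931]
ft_force: [1.0, -0.4, 0.5]
grip_width: 0.999
```

Call:
play_rows --targets '[{"claw": 0,"linear": [0.08,0.25,-0.95],"rotation": [0,0,0]},{"claw": 0,"linear": [0.08,0.25,-0.95],"rotation": [0,0,0]},{"claw": 0,"linear": [0.08,0.25,-0.95],"rotation": [0,0,0]},{"claw": 0,"linear": [0.08,0.25,-0.95],"rotation": [0,0,0]},{"claw": 0,"linear": [0.08,0.25,-0.95],"rotation": [0,0,0]},{"claw": 0,"linear": [0.08,0.25,-0.95],"rotation": [0,0,0]},{"claw": 0,"linear": [0.08,0.25,-0.95],"rotation": [0,0,0]},{"claw": 0,"linear": [0.08,0.25,-0.95],"rotation": [0,0,0]},{"claw": 0,"linear": [0.08,0.25,-0.95],"rotation": [0,0,0]},{"claw": 0,"linear": [0.08,0.25,-0.95],"rotation": [0,0,0]}]'

```text
time: 2.6
position: [0.4681, 0.2217, 0.2696]
tool_rot: [0.924, 1.386, -0.93]
ft_force: [-0.2, -0.6, -1.0]
grip_width: 0.999
```

```bash
cat >> h.py <<'E'
f=np.array([.985,-.174,0]);yf=np.array([.174,.985,0]);ch=np.array([.5425,.302,.106])
E
python3 -c "
from h import *
S();d=f-[0,0,1];d/=np.linalg.norm(d);M=tgt(d,-yf);rel(M,ch+d*(.0187-.10))"
```

```text
t 2.6 p [0.4681 0.2217 0.2696] q [ 0.31  0.08 -0.83  1.67  0.04  1.43 -1.71] g 0.999 F [-0.2 -0.6 -1. ]
[[-0.019  0.928  0.371]
 [ 0.009  0.371 -0.928]
 [-1.    -0.014 -0.015]]
rot deg [ 29.94 -13.08  44.86] frac [ 0.333 -0.145  0.498] rows 7.8
lin tool [106.6  51.6 -75.7] frac [ 4.26  2.06 -3.03] final frame mm [ 76.4 -73.8 -92. ]
```

Call:
play_rows --targets '[{"claw": 0,"linear": [0,0,-0.4],"rotation": [0.042,-0.018,0.062]},{"claw": 0,"linear": [0,0,-0.4],"rotation": [0.042,-0.018,0.062]},{"claw": 0,"linear": [0,0,-0.4],"rotation": [0.042,-0.018,0.062]},{"claw": 0,"linear": [0,0,-0.4],"rotation": [0.042,-0.018,0.062]},{"claw": 0,"linear": [0,0,-0.4],"rotation": [0.042,-0.018,0.062]},{"claw": 0,"linear": [0,0,-0.4],"rotation": [0.042,-0.018,0.062]},{"claw": 0,"linear": [0,0,-0.4],"rotation": [0.042,-0.018,0.062]},{"claw": 0,"linear": [0,0,-0.4],"rotation": [0.042,-0.018,0.062]}]'

```text
time: 3.27
position: [0.4685, 0.3018, 0.2597]
tool_rot: [1.491, 0.625, -0.796]
ft_force: [-1.5, 2.1, 0.6]
grip_width: 1.004
```

```bash
python3 -c "
from h import *
S();d=f-[0,0,1];d/=np.linalg.norm(d);M=tgt(d,-yf);rel(M,ch+d*(.0187-.10))"
```

```text
t 3.27 p [0.4685 0.3018 0.2597] q [ 0.25 -0.3  -1.06  2.03  0.35  0.89 -2.69] g 1.004 F [-1.5  2.1  0.6]
[[ 0.612  0.783 -0.112]
 [-0.077 -0.081 -0.994]
 [-0.787  0.617  0.011]]
rot deg [ 3.1  -1.94  6.87] frac [ 0.034 -0.022  0.076] rows 1.1
lin tool [ 85.6 -46.6 -13.1] frac [ 3.42 -1.87 -0.52] final frame mm [ 78.9 -57.2 -13.1]
```

Call:
play_rows --targets '[{"claw": 0,"linear": [0,0,0],"rotation": [-0.079,0,0]},{"claw": 0,"linear": [0,0,0],"rotation": [-0.079,0,0]},{"claw": 0,"linear": [0,0,0],"rotation": [-0.079,0,0]},{"claw": 0,"linear": [0,0,0],"rotation": [-0.079,0,0]},{"claw": 0,"linear": [0,0,0],"rotation": [-0.079,0,0]},{"claw": 0,"linear": [0,0,0],"rotation": [-0.079,0,0]},{"claw": 0,"linear": [0,0,0],"rotation": [-0.079,0,0]},{"claw": 0,"linear": [0,0,0],"rotation": [-0.079,0,0]},{"claw": 0,"linear": [0,0,0],"rotation": [-0.079,0,0]},{"claw": 0,"linear": [0,0,0],"rotation": [-0.079,0,0]}]'

```text
time: 4.1
position: [0.466, 0.3003, 0.2535]
tool_rot: [0.342, 0.878, -0.267]
ft_force: [-0.1, 0.3, 0.3]
grip_width: 0.997
```

Call:
play_rows --targets '[{"claw": 0,"linear": [0,0,0],"rotation": [-0.079,0,0]},{"claw": 0,"linear": [0,0,0],"rotation": [-0.079,0,0]},{"claw": 0,"linear": [0,0,0],"rotation": [-0.079,0,0]},{"claw": 0,"linear": [0,0,0],"rotation": [-0.079,0,0]},{"claw": 0,"linear": [0,0,0],"rotation": [-0.079,0,0]},{"claw": 0,"linear": [0,0,0],"rotation": [-0.079,0,0]},{"claw": 0,"linear": [0,0,0],"rotation": [-0.079,0,0]},{"claw": 0,"linear": [0,0,0],"rotation": [-0.079,0,0]},{"claw": 0,"linear": [0,0,0],"rotation": [-0.079,0,0]},{"claw": 0,"linear": [0,0,0],"rotation": [-0.079,0,0]}]'

```text
time: 4.93
position: [0.4628, 0.2979, 0.2484]
tool_rot: [-0.819, 0.898, 0.303]
ft_force: [-0.4, -0.4, -0.2]
grip_width: 0.998
```

```bash
python3 -c "
from h import *
S();d=f-[0,0,1];d/=np.linalg.norm(d);M=tgt(d,yf);rel(M,ch+d*(.0187-.10))"
```

```text
t 4.93 p [0.4628 0.2979 0.2484] q [-0.17 -0.19 -0.75  2.05  0.55  0.97 -0.38] g 0.998 F [-0.4 -0.4 -0.2]
[[ 0.606 -0.552  0.572]
 [-0.092  0.666  0.74 ]
 [-0.79  -0.501  0.353]]
rot deg [-34.05  -1.32  -7.24] frac [-0.378 -0.015 -0.08 ] rows 4.9
lin tool [79.8 39.2 -6.3] frac [ 3.19  1.57 -0.25] final frame mm [74.4 45.7 17.9]
```

Call:
play_rows --targets '[{"claw": 0,"linear": [0.4,0.35,0.05],"rotation": [-0.076,-0.003,-0.016]},{"claw": 0,"linear": [0.4,0.35,0.05],"rotation": [-0.076,-0.003,-0.016]},{"claw": 0,"linear": [0.4,0.35,0.1],"rotation": [-0.076,-0.003,-0.016]},{"claw": 0,"linear": [0.4,0.35,0.1],"rotation": [-0.076,-0.003,-0.016]},{"claw": 0,"linear": [0.4,0.35,0.1],"rotation": [-0.076,-0.003,-0.016]},{"claw": 0,"linear": [0,0,0],"rotation": [0,0,0]}]'

```text
time: 5.43
position: [0.4715, 0.3213, 0.1843]
tool_rot: [-1.433, 0.726, 0.486]
ft_force: [-0.6, -1.3, -1.1]
grip_width: 1.003
```

```bash
python3 -c "
from h import *
S();d=f-[0,0,1];d/=np.linalg.norm(d);M=tgt(d,yf);rel(M,ch+d*(.0187))
cv2.imwrite('pics/w1.png',get_image('wrist'))"
```

```text
t 5.43 p [0.4715 0.3213 0.1843] q [-0.22  0.   -0.87  2.13  0.96  0.98 -0.22] g 1.003 F [-0.6 -1.3 -1.1]
[[ 0.7   -0.697  0.156]
 [-0.121  0.1    0.988]
 [-0.704 -0.71  -0.015]]
rot deg [1.31 0.13 0.25] frac [0.015 0.001 0.003] rows 0.2
lin tool [125.8   4.3  -6.9] frac [ 5.03  0.17 -0.27] final frame mm [125.9   3.6  -6.7]
```

View pics/w1.png

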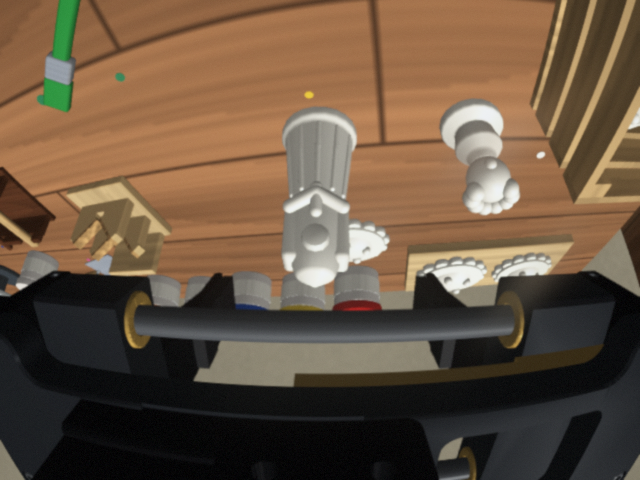

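Call:
play_rows --targets '[{"claw": 0,"linear": [0,0.15,-0.22],"rotation": [0.01,0,0]},{"claw": 0,"linear": [0.7,0,0],"rotation": [0,0,0]},{"claw": 0,"linear": [0.7,0,0],"rotation": [0,0,0]},{"claw": 0,"linear": [0.7,0,0],"rotation": [0,0,0]},{"claw": 0,"linear": [0.7,0,0],"rotation": [0,0,0]},{"claw": 0,"linear": [0.7,0,0],"rotation": [0,0,0]},{"claw": 0,"linear": [0.7,0,0],"rotation": [0,0,0]},{"claw": 0,"linear": [0.7,0,0],"rotation": [0,0,0]},{"claw": 0,"linear": [0,0,0],"rotation": [0,0,0]}]'

```text
time: 6.23
position: [0.563, 0.2972, 0.1073]
tool_rot: [-1.374, 0.728, 0.447]
ft_force: [-0.7, -1.3, 0.6]
grip_width: 1.0
```

```bash
python3 -c "
from h import *
S();d=f-[0,0,1];d/=np.linalg.norm(d);M=tgt(d,yf);rel(M,ch+d*(.0187))
a=np.hstack([get_image('wrist')[80:380,180:480],get_image('top')[180:280,120:220].repeat(3,0).repeat(3,1)])
cv2.imwrite('pics/w2.png',a)"
```

```text
t 6.23 p [0.563  0.2972 0.1073] q [-0.19  0.25 -0.76  2.12  1.29  0.9  -0.46] g 1.0 F [-0.7 -1.3  0.6]
[[ 0.708 -0.676  0.204]
 [-0.124  0.165  0.978]
 [-0.695 -0.718  0.033]]
rot deg [-2.59  0.07  0.95] frac [-0.029  0.001  0.011] rows 0.4
lin tool [ 4.5 15.9  0.4] frac [0.18 0.64 0.02] final frame mm [ 4.8 15.8  1.2]
```

View pics/w2.png

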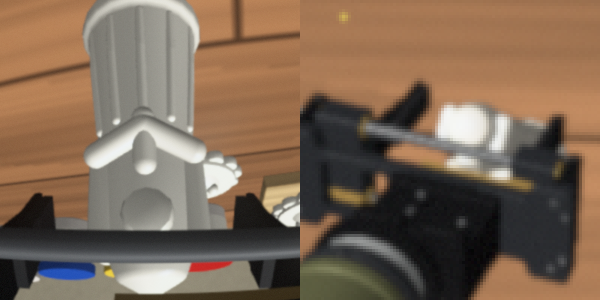

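Call:
play_rows --targets '[{"claw": 0,"linear": [0.1,0.32,0],"rotation": [-0.015,0,0]},{"claw": 0,"linear": [0.1,0.32,0],"rotation": [-0.015,0,0.01]},{"claw": 0,"linear": [0,0,0],"rotation": [0,0,0]}]'

```text
time: 6.58
position: [0.5535, 0.3034, 0.0973]
tool_rot: [-1.414, 0.723, 0.482]
ft_force: [-0.3, -0.1, 0.3]
grip_width: 0.999
```

```bash
python3 -c "
from h import *
S();d=f-[0,0,1];d/=np.linalg.norm(d);M=tgt(d,yf);rel(M,ch+d*(.0187))"
```

```text
t 6.58 p [0.5535 0.3034 0.0973] q [-0.2   0.26 -0.77  2.13  1.3   0.9  -0.43] g 0.999 F [-0.3 -0.1  0.3]
[[ 0.701 -0.693  0.165]
 [-0.115  0.118  0.986]
 [-0.703 -0.711  0.002]]
rot deg [0.28 0.48 0.3 ] frac [0.003 0.005 0.003] rows 0.1
lin tool [ 5.1  1.3 -3.4] frac [ 0.2   0.05 -0.13] final frame mm [ 5.1  1.3 -3.3]
```

Call:
play_rows --newtons 45 --targets '[{"claw": 0,"linear": [0.2,0.05,-0.12],"rotation": [0,0,0]},{"claw": 0.4,"linear": [0,0,0],"rotation": [0,0,0]},{"claw": 0.4,"linear": [0,0,0],"rotation": [0,0,0]},{"claw": 1,"linear": [0,0,0],"rotation": [0,0,0]},{"claw": 1,"linear": [0,0,0],"rotation": [0,0,0]},{"claw": 1,"linear": [0,0,0],"rotation": [0,0,0]},{"claw": 1,"linear": [0,0,0],"rotation": [0,0,0]},{"claw": 1,"linear": [0,0,0],"rotation": [0,0,0]}]'

```text
time: 7.25
position: [0.5548, 0.3014, 0.094]
tool_rot: [-1.415, 0.72, 0.483]
ft_force: [-1.6, -0.3, 0.2]
grip_width: 0.557
```

```bash
python3 -c "
from h import *
S();d=f-[0,0,1];d/=np.linalg.norm(d);M=tgt(d,yf);rel(M,ch+d*(.0187))"
```

```text
t 7.25 p [0.5548 0.3014 0.094 ] q [-0.2   0.26 -0.77  2.14  1.31  0.89 -0.44] g 0.557 F [-1.6 -0.3  0.2]
[[ 0.703 -0.693  0.162]
 [-0.113  0.117  0.987]
 [-0.702 -0.712  0.004]]
rot deg [0.32 0.63 0.38] frac [0.004 0.007 0.004] rows 0.1
lin tool [ 1.5  0.2 -1.5] frac [ 0.06  0.01 -0.06] final frame mm [ 1.6  0.2 -1.5]
```

Call:
play_rows --targets '[{"claw": 1,"linear": [-0.2,-0.2,0],"rotation": [0,0,0]},{"claw": 1,"linear": [-0.3,-0.3,0],"rotation": [0,0,0]},{"claw": 1,"linear": [-0.4,-0.4,0],"rotation": [0,0,0]},{"claw": 1,"linear": [-0.4,-0.4,0],"rotation": [0,0,0]},{"claw": 1,"linear": [-0.4,-0.4,0],"rotation": [0,0,0]},{"claw": 1,"linear": [-0.4,-0.4,0],"rotation": [0,0,0]},{"claw": 1,"linear": [-0.4,-0.4,0],"rotation": [0,0,0]},{"claw": 1,"linear": [-0.4,-0.4,0],"rotation": [0,0,0]},{"claw": 1,"linear": [-0.4,-0.4,0],"rotation": [0,0,0]},{"claw": 1,"linear": [-0.4,-0.4,0],"rotation": [0,0,0]}]'

```text
time: 8.08
position: [0.5465, 0.2969, 0.2188]
tool_rot: [-1.417, 0.743, 0.499]
ft_force: [0.5, -0.6, -3.3]
grip_width: 0.547
```

```bash
python3 -c "
from h import *
S()
cv2.imwrite('pics/w3.png',np.hstack([get_image('wrist')[80:380,180:480],get_image('scene')[70:270,300:500].repeat(2,0).repeat(2,1)[:300]]))"
```

```text
t 8.08 p [0.5465 0.2969 0.2188] q [-0.1   0.01 -0.81  2.04  0.9   0.91 -0.01] g 0.547 F [ 0.5 -0.6 -3.3]
[[ 0.685 -0.71   0.163]
 [-0.118  0.112  0.987]
 [-0.719 -0.695 -0.007]]
```

View pics/w3.png

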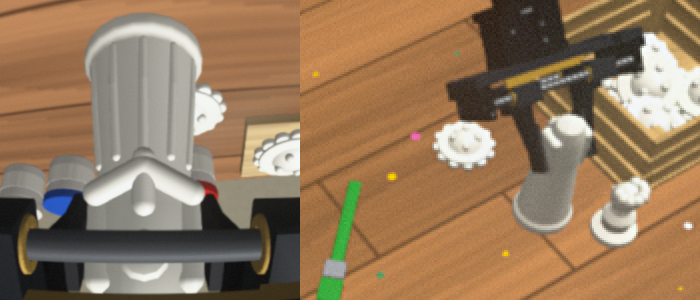

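Call:
play_rows --targets '[{"claw": 1,"linear": [0,-0.2,-0.5],"rotation": [0,0,0]},{"claw": 1,"linear": [0,-0.2,-0.8],"rotation": [0,0,0]},{"claw": 1,"linear": [0,-0.2,-0.9],"rotation": [0,0,0]},{"claw": 1,"linear": [0,-0.2,-0.9],"rotation": [0,0,0]},{"claw": 1,"linear": [0,-0.2,-0.9],"rotation": [0,0,0]},{"claw": 1,"linear": [0,-0.2,-0.9],"rotation": [0,0,0]},{"claw": 1,"linear": [0,-0.2,-0.9],"rotation": [0,0,0]},{"claw": 1,"linear": [0,-0.2,-0.9],"rotation": [0,0,0]},{"claw": 1,"linear": [0,-0.2,-0.9],"rotation": [0,0,0]},{"claw": 1,"linear": [0,-0.2,-0.8],"rotation": [0,0,0]}]'

```text
time: 9.02
position: [0.5537, 0.0937, 0.236]
tool_rot: [-1.416, 0.765, 0.509]
ft_force: [-0.1, 1.1, -3.1]
grip_width: 0.547
```

```bash
cat >> h.py <<'E'
cf=np.array([1,.03,0]);cy=np.array([-.03,1,0])
dc=cf/np.linalg.norm(cf)*.7071-np.array([0,0,.7071]); Mc=tgt(dc,-cy)
chc=np.array([.557,.0224,.071])   # chest (107 up) laid
E
python3 -c "
from h import *
S();rel(Mc,chc+dc*.0187+[0,0,.1])"
```

```text
t 9.02 p [0.5537 0.0937 0.236 ] q [-0.34 -0.3  -0.14  2.25  0.66  0.68  0.51] g 0.547 F [-0.1  1.1 -3.1]
[[ 0.669 -0.724  0.167]
 [-0.125  0.112  0.986]
 [-0.732 -0.681 -0.015]]
rot deg [171.92  -3.27  12.8 ] frac [ 1.91  -0.036  0.142] rows 24.1
lin tool [ 77.3  33.3 -66. ] frac [ 3.09  1.33 -2.64] final frame mm [ 65.5 -45.1  71.4]
```

Call:
play_rows --targets '[{"claw": 1,"linear": [0,0,0],"rotation": [0.05,-0.001,0.004]},{"claw": 1,"linear": [0,0,0],"rotation": [0.078,-0.0015,0.006]},{"claw": 1,"linear": [0,0,0],"rotation": [0.078,-0.0015,0.006]},{"claw": 1,"linear": [0,0,0],"rotation": [0.078,-0.0015,0.006]},{"claw": 1,"linear": [0,0,0],"rotation": [0.078,-0.0015,0.006]},{"claw": 1,"linear": [0,0,0],"rotation": [0.078,-0.0015,0.006]},{"claw": 1,"linear": [0,0,0],"rotation": [0.078,-0.0015,0.006]},{"claw": 1,"linear": [0,0,0],"rotation": [0.078,-0.0015,0.006]},{"claw": 1,"linear": [0,0,0],"rotation": [0.078,-0.0015,0.006]},{"claw": 1,"linear": [0,0,0],"rotation": [0.078,-0.0015,0.006]}]'

```text
time: 9.85
position: [0.5405, 0.0871, 0.2121]
tool_rot: [-0.257, 0.924, 0.053]
ft_force: [-0.6, -0.3, -3.0]
grip_width: 0.549
```

Call:
play_rows --targets '[{"claw": 1,"linear": [0,0,0],"rotation": [0.078,-0.0015,0.006]},{"claw": 1,"linear": [0,0,0],"rotation": [0.078,-0.0015,0.006]},{"claw": 1,"linear": [0,0,0],"rotation": [0.078,-0.0015,0.006]},{"claw": 1,"linear": [0,0,0],"rotation": [0.078,-0.0015,0.006]},{"claw": 1,"linear": [0,0,0],"rotation": [0.078,-0.0015,0.006]},{"claw": 1,"linear": [0,0,0],"rotation": [0.078,-0.0015,0.006]},{"claw": 1,"linear": [0,0,0],"rotation": [0.078,-0.0015,0.006]},{"claw": 1,"linear": [0,0,0],"rotation": [0.078,-0.0015,0.006]},{"claw": 1,"linear": [0,0,0],"rotation": [0.078,-0.0015,0.006]},{"claw": 1,"linear": [0,0,0],"rotation": [0.078,-0.0015,0.006]}]'

```text
time: 10.68
position: [0.5365, 0.0827, 0.1825]
tool_rot: [0.925, 0.829, -0.467]
ft_force: [0.9, 0.5, -3.3]
grip_width: 0.549
```

```bash
python3 -c "
from h import *
S();rel(Mc,chc+dc*.0187+[0,0,.1])"
```

```text
t 10.68 p [0.5365 0.0827 0.1825] q [-0.15 -0.3  -0.18  2.32  0.33  0.52 -1.58] g 0.549 F [ 0.9  0.5 -3.3]
[[ 0.61   0.672  0.42 ]
 [-0.012  0.537 -0.843]
 [-0.792  0.51   0.336]]
rot deg [31.22 -0.35  7.71] frac [ 0.347 -0.004  0.086] rows 4.5
lin tool [ 40.9 -22.2  56.4] frac [ 1.64 -0.89  2.26] final frame mm [40.1  5.1 60.9]
```

Call:
play_rows --targets '[{"claw": 1,"linear": [0.3,-0.2,0.5],"rotation": [0.076,-0.001,0.019]},{"claw": 1,"linear": [0.3,-0.15,0.5],"rotation": [0.076,-0.001,0.019]},{"claw": 1,"linear": [0.3,-0.1,0.5],"rotation": [0.076,-0.001,0.019]},{"claw": 1,"linear": [0.3,-0.05,0.5],"rotation": [0.076,-0.001,0.019]},{"claw": 1,"linear": [0,0,0],"rotation": [0,0,0]}]'

```text
time: 11.1
position: [0.5541, 0.0291, 0.1514]
tool_rot: [1.414, 0.669, -0.598]
ft_force: [-1.7, -0.4, -4.5]
grip_width: 0.548
```

```bash
python3 -c "
from h import *
S();rel(Mc,chc+dc*.0187+[0,0,.1])"
```

```text
t 11.1 p [0.5541 0.0291 0.1514] q [-0.02 -0.27 -0.13  2.42  0.22  0.25 -1.84] g 0.548 F [-1.7 -0.4 -4.5]
[[ 0.683  0.727  0.064]
 [ 0.017  0.072 -0.997]
 [-0.73   0.682  0.037]]
rot deg [2.9  0.15 1.89] frac [0.032 0.002 0.021] rows 0.5
lin tool [ 6.3 15.7  7.5] frac [0.25 0.63 0.3 ] final frame mm [ 6.8 15.8  6.8]
```

Call:
play_rows --targets '[{"claw": 1,"linear": [0.22,0.22,0.14],"rotation": [0.016,0,0.01]},{"claw": 1,"linear": [0.22,0.22,0.14],"rotation": [0.016,0,0.01]},{"claw": 1,"linear": [0,0,0],"rotation": [0,0,0]}]'

```text
time: 11.35
position: [0.5652, 0.0215, 0.144]
tool_rot: [1.461, 0.643, -0.605]
ft_force: [-0.4, -0.8, -2.9]
grip_width: 0.544
```

```bash
python3 -c "
from h import *
S();rel(Mc,chc+dc*.0187+[0,0,.08])
a=get_image('top')[150:250,257:377];b=get_image('scene')[215:335,280:400]
cv2.imwrite('pics/w4.png',np.hstack([cv2.resize(a,(480,400),interpolation=2),cv2.resize(b,(320,320),interpolation=2)[:400] if 0 else cv2.resize(b,(400,400),interpolation=2)[:, :320]]))"
```

```text
t 11.35 p [0.5652 0.0215 0.144 ] q [ 0.02 -0.24 -0.14  2.42  0.23  0.19 -1.88] g 0.544 F [-0.4 -0.8 -2.9]
[[ 0.696  0.717  0.029]
 [ 0.015  0.025 -1.   ]
 [-0.718  0.696  0.006]]
rot deg [0.21 0.31 0.87] frac [0.002 0.003 0.01 ] rows 0.1
lin tool [ 8.  -0.7 -1.2] frac [ 0.32 -0.03 -0.05] final frame mm [ 8.  -0.8 -1.2]
```

View pics/w4.png

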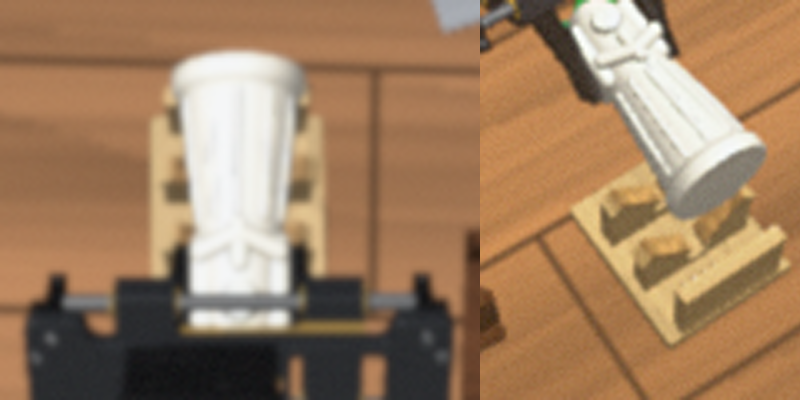

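```bash
python3 -c "
from h import *
for z in(.157,.19):print(B('top',316.5,163,z))
print(P('top',[[.6585,.0243,.191],[.6585,.0243,.157]]))"
```

```text
[0.6686 0.0256 0.157 ]
[0.657  0.0254 0.19  ]
[[317.06388214 162.08610396]
 [317.03603911 167.82335401]]
```

Call:
play_rows --targets '[{"claw": 1,"linear": [0.14,0.14,0],"rotation": [0,0,0.01]},{"claw": 1,"linear": [0.25,-0.25,0],"rotation": [0,0,0]},{"claw": 1,"linear": [0.25,-0.25,0],"rotation": [0,0,0]},{"claw": 1,"linear": [0.25,-0.25,0],"rotation": [0,0,0]},{"claw": 1,"linear": [0.25,-0.25,0],"rotation": [0,0,0]},{"claw": 1,"linear": [0,0,0],"rotation": [0,0,0]}]'

```text
time: 11.95
position: [0.5691, 0.0253, 0.1134]
tool_rot: [1.45, 0.639, -0.59]
ft_force: [-0.1, 0.1, -3.3]
grip_width: 0.546
```

```bash
python3 -c "
from h import *
S();rel(Mc,chc+dc*.0187)"
```

```text
t 11.95 p [0.5691 0.0253 0.1134] q [ 0.06 -0.16 -0.19  2.45  0.61  0.1  -2.25] g 0.546 F [-0.1  0.1 -3.3]
[[ 0.704  0.71   0.04 ]
 [ 0.017  0.04  -0.999]
 [-0.71   0.704  0.017]]
rot deg [1.09 0.25 0.28] frac [0.012 0.003 0.003] rows 0.2
lin tool [ 40.3 -38.4   1.7] frac [ 1.61 -1.54  0.07] final frame mm [ 40.1 -38.5   2.6]
```

Call:
play_rows --targets '[{"claw": 1,"linear": [0.2,-0.2,0],"rotation": [0.005,0,0]},{"claw": 1,"linear": [0.2,-0.2,0.03],"rotation": [0.005,0,0]},{"claw": 1,"linear": [0.2,-0.2,0.03],"rotation": [0,0,0]}]'

```text
time: 12.2
position: [0.5738, 0.0269, 0.0993]
tool_rot: [1.459, 0.641, -0.601]
ft_force: [-0.2, -0.3, -3.1]
grip_width: 0.551
```

```bash
python3 -c "
from h import *
S();rel(Mc,chc+dc*.0187)"
```

```text
t 12.2 p [0.5738 0.0269 0.0993] q [-0.08 -0.12 -0.06  2.45  1.04  0.1  -2.69] g 0.551 F [-0.2 -0.3 -3.1]
[[ 0.698  0.715  0.031]
 [ 0.015  0.028 -0.999]
 [-0.715  0.699  0.009]]
rot deg [0.39 0.34 0.68] frac [0.004 0.004 0.008] rows 0.1
lin tool [ 27.2 -31.7   3.6] frac [ 1.09 -1.27  0.15] final frame mm [ 26.8 -32.    4. ]
```

```bash
cat >> h.py <<'E'
def Mt(deg): 
    t=np.radians(deg);d=cf/np.linalg.norm(cf)*np.cos(t)-np.array([0,0,np.sin(t)]);return tgt(d,-cy),d
E
python3 -c "
from h import *
M,d=Mt(55);rel(M,np.array([.556,.0225,.088])+d*.0187);print(d)"
```

```text
rot deg [ 0.36  0.37 -9.32] frac [ 0.004  0.004 -0.104] rows 1.3
lin tool [ 14.1 -23.8   3.7] frac [ 0.56 -0.95  0.15] final frame mm [ 17.7 -21.2   3.9]
[ 0.5733185   0.01719956 -0.81915204]
```

Call:
play_rows --targets '[{"claw": 1,"linear": [0.1,-0.15,0.03],"rotation": [0,0,-0.035]},{"claw": 1,"linear": [0.1,-0.15,0.03],"rotation": [0,0,-0.035]},{"claw": 1,"linear": [0.1,-0.15,0.03],"rotation": [0.003,0.002,-0.034]},{"claw": 1,"linear": [0,0,0],"rotation": [0,0,0]}]'

```text
time: 12.53
position: [0.5731, 0.0234, 0.0929]
tool_rot: [1.427, 0.716, -0.683]
ft_force: [0.3, 0.8, -2.3]
grip_width: 0.551
```

```bash
python3 -c "
from h import *
S();M,d=Mt(55);rel(M,np.array([.556,.0225,.088])+d*.0187)"
```

```text
t 12.53 p [0.5731 0.0234 0.0929] q [-0.38 -0.11  0.23  2.39  0.49  0.22 -2.11] g 0.551 F [ 0.3  0.8 -2.3]
[[ 0.622  0.783  0.03 ]
 [ 0.007  0.033 -0.999]
 [-0.783  0.622  0.015]]
rot deg [ 0.52  0.66 -3.45] frac [ 0.006  0.007 -0.038] rows 0.5
lin tool [ 11.9 -17.6   0.1] frac [ 0.47 -0.7   0.01] final frame mm [ 12.9 -16.9   0.4]
```

Call:
play_rows --targets '[{"claw": 1,"linear": [0.16,-0.22,0],"rotation": [0.003,0.003,0]},{"claw": 1,"linear": [0.16,-0.22,0],"rotation": [0.003,0.003,0]},{"claw": 1,"linear": [0.16,-0.22,0],"rotation": [0,0,0]},{"claw": 1,"linear": [0,0,0],"rotation": [0,0,0]}]'

```text
time: 12.87
position: [0.5677, 0.0263, 0.0737]
tool_rot: [1.442, 0.722, -0.671]
ft_force: [0.1, -1.1, -3.2]
grip_width: 0.55
```

```bash
python3 -c "
from h import *
s=S();M,d=Mt(52);rel(M,np.array([.556,.0225,.083])+d*.0187)
A=R.from_rotvec(s['tool_rot']).as_matrix();c=s['position']-A[:,0]*.0187;a=A@[.702,.712,-.004];print('chest',c,'axis down',a,'p29',c+a*.078,'foot',c+a*.107)"
```

```text
t 12.87 p [0.5677 0.0263 0.0737] q [-0.35 -0.08  0.22  2.42  0.53  0.15 -2.16] g 0.55 F [ 0.1 -1.1 -3.2]
[[ 0.626  0.779  0.034]
 [ 0.023  0.026 -0.999]
 [-0.78   0.626 -0.001]]
rot deg [ 0.14 -0.22 -0.78] frac [ 0.002 -0.002 -0.009] rows 0.1
lin tool [ 4.  -3.6  3.5] frac [ 0.16 -0.14  0.14] final frame mm [ 4.1 -3.5  3.5]
chest [0.55597326 0.0259074  0.08822912] axis down [ 0.99399838  0.03827527 -0.10132234] p29 [0.63350513 0.02889287 0.08032598] foot [0.66233109 0.03000285 0.07738763]
```

Call:
play_rows --targets '[{"claw": 1,"linear": [0.11,-0.09,0.08],"rotation": [0,0,0]},{"claw": 1,"linear": [0.11,-0.09,0.08],"rotation": [0,0,0]},{"claw": 1,"linear": [0.06,-0.05,0],"rotation": [0,0,0]},{"claw": 1,"linear": [0,0,0],"rotation": [0,0,0]}]'

```text
time: 13.2
position: [0.5704, 0.0217, 0.0671]
tool_rot: [1.446, 0.716, -0.663]
ft_force: [-1.9, 1.4, -0.4]
grip_width: 0.55
```

```bash
cat >> h.py <<'E'
def fig():
    s=S();A=R.from_rotvec(s['tool_rot']).as_matrix();c=s['position']-A[:,0]*.0187;a=A@[.702,.712,-.004];print('chest',c.round(4),'axis down',a.round(3),'p29',(c+a*.078).round(4),'foot',(c+a*.107).round(4))
E
python3 -c "
from h import *
fig();print(get_state()['torque'])"
```

```text
t 13.2 p [0.5704 0.0217 0.0671] q [-0.34 -0.06  0.22  2.42  0.56  0.12 -2.19] g 0.55 F [-1.9  1.4 -0.4]
[[ 0.633  0.773  0.034]
 [ 0.025  0.024 -0.999]
 [-0.774  0.633 -0.004]]
chest [0.5586 0.0212 0.0816] axis down [ 0.995  0.039 -0.092] p29 [0.6362 0.0242 0.0744] foot [0.6651 0.0254 0.0717]
[0.26520493 0.9908708  0.35340521]
```

Call:
play_rows --newtons 12 --targets '[{"claw": 1,"linear": [0,0,0],"rotation": [0,0,0]},{"claw": 1,"linear": [0.05,-0.08,0],"rotation": [0,0,-0.015]},{"claw": 1,"linear": [0.05,-0.08,0],"rotation": [0,0,-0.015]},{"claw": 1,"linear": [0.05,-0.08,0],"rotation": [0,0,-0.015]},{"claw": 1,"linear": [0,0,0],"rotation": [0,0,0]}]'

```text
time: 13.62
position: [0.5684, 0.0222, 0.061]
tool_rot: [1.425, 0.772, -0.717]
ft_force: [1.3, -1.1, -2.6]
grip_width: 0.55
```

```bash
python3 -c "
from h import *
fig()"
```

```text
t 13.62 p [0.5684 0.0222 0.061 ] q [-0.45 -0.05  0.34  2.38  0.27  0.2  -1.9 ] g 0.55 F [ 1.3 -1.1 -2.6]
[[ 0.576  0.817  0.037]
 [ 0.024  0.028 -0.999]
 [-0.817  0.576 -0.004]]
chest [0.5576 0.0217 0.0763] axis down [ 0.986  0.041 -0.164] p29 [0.6345 0.0249 0.0635] foot [0.6631 0.0261 0.0588]
```

Call:
play_rows --newtons 8 --targets '[{"claw": 1,"linear": [0.07,-0.05,0],"rotation": [0,0,0]},{"claw": 1,"linear": [0.07,-0.05,0],"rotation": [0,0,0]},{"claw": 1,"linear": [0.05,-0.03,0],"rotation": [0,0,0]},{"claw": 1,"linear": [0,0,0],"rotation": [0,0,0]}]'

```text
time: 13.95
position: [0.5683, 0.0221, 0.0549]
tool_rot: [1.425, 0.771, -0.716]
ft_force: [-0.2, 0.1, 2.1]
grip_width: 0.552
```

```bash
python3 -c "
from h import *
fig()
a=get_image('top')[150:250,257:377];b=get_image('scene')[215:335,280:400]
cv2.imwrite('pics/w5.png',np.hstack([cv2.resize(a,(480,400),interpolation=2),cv2.resize(b,(400,400),interpolation=2)[:, :320]]))"
```

```text
t 13.95 p [0.5683 0.0221 0.0549] q [-0.45 -0.03  0.34  2.38  0.28  0.18 -1.9 ] g 0.552 F [-0.2  0.1  2.1]
[[ 0.577  0.816  0.036]
 [ 0.024  0.028 -0.999]
 [-0.816  0.577 -0.004]]
chest [0.5575 0.0216 0.0702] axis down [ 0.986  0.041 -0.162] p29 [0.6344 0.0248 0.0576] foot [0.663  0.0259 0.0529]
```

View pics/w5.png

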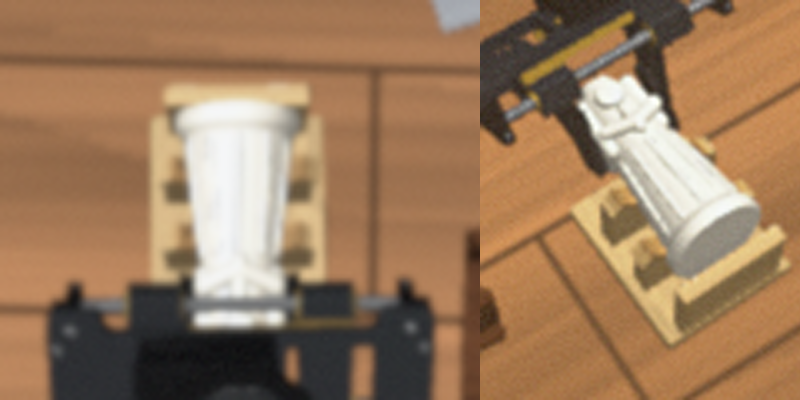

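Call:
play_rows --targets '[{"claw": 0.3,"linear": [0,0,0],"rotation": [0,0,0]},{"claw": 0.2,"linear": [0,0,0],"rotation": [0,0,0]},{"claw": 0,"linear": [0,0,0],"rotation": [0,0,0]},{"claw": 0,"linear": [0,0,0],"rotation": [0,0,0]},{"claw": 0,"linear": [-0.2,0,0],"rotation": [0,0,0]},{"claw": 0,"linear": [-0.5,0,0],"rotation": [0,0,0]},{"claw": 0,"linear": [-0.8,0,0],"rotation": [0,0,0]},{"claw": 0,"linear": [-0.8,0,0],"rotation": [0,0,0]},{"claw": 0,"linear": [-0.8,0,0],"rotation": [0,0,0]},{"claw": 0,"linear": [-0.8,0,0],"rotation": [0,0,0]}]'

```text
time: 14.88
position: [0.5173, 0.0222, 0.1257]
tool_rot: [1.42, 0.776, -0.714]
ft_force: [0.4, -0.3, 0.6]
grip_width: 0.998
```

```bash
python3 -c "
from h import *
S();rel(tgt([0,0,-1],[0,-1,0]),[.53,-.141,.16]);rel(tgt([0,0,-1],[0,1,0]))
a=get_image('top')[150:250,257:377];b=get_image('scene')[215:335,280:400]
cv2.imwrite('pics/w6.png',np.hstack([cv2.resize(a,(480,400),interpolation=2),cv2.resize(b,(400,400),interpolation=2)[:, :320]]))"
```

```text
t 14.88 p [0.5173 0.0222 0.1257] q [-0.28 -0.29  0.14  2.42  0.23  0.42 -1.85] g 0.998 F [ 0.4 -0.3  0.6]
[[ 0.574  0.817  0.042]
 [ 0.026  0.033 -0.999]
 [-0.818  0.575 -0.002]]
rot deg [  2.31  -0.86 -35.09] frac [ 0.026 -0.01  -0.39 ] rows 4.9
lin tool [-25.   24.6 163.5] frac [-1.    0.99  6.54] final frame mm [-34.3  12.7 163.2]
rot deg [-169.45   53.59   -1.31] frac [-1.883  0.595 -0.015] rows 24.8
```

View pics/w6.png

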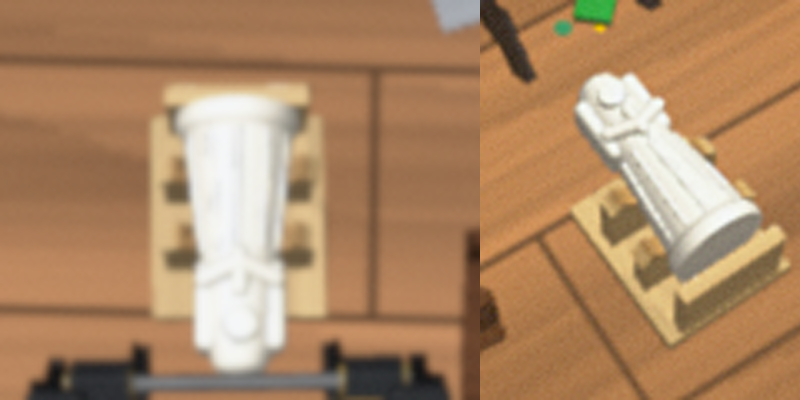

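Call:
play_rows --targets '[{"claw": 0,"linear": [-0.8,-0.3,0.2],"rotation": [0,0,0]},{"claw": 0,"linear": [-0.8,-0.3,0.2],"rotation": [0,0,-0.06]},{"claw": 0,"linear": [-0.8,-0.3,0.5],"rotation": [0,0,-0.07]},{"claw": 0,"linear": [-0.4,0,0.8],"rotation": [0,0,-0.07]},{"claw": 0,"linear": [0,0,0.9],"rotation": [0,0,-0.07]},{"claw": 0,"linear": [0,0,0.9],"rotation": [0,0,-0.07]},{"claw": 0,"linear": [0,0,0.9],"rotation": [0,0,-0.05]},{"claw": 0,"linear": [0,0,0.9],"rotation": [0,0,0]}]'

```text
time: 15.65
position: [0.476, -0.1183, 0.159]
tool_rot: [1.153, 1.249, -1.217]
ft_force: [1.0, -0.3, 0.2]
grip_width: 1.002
```

```bash
python3 -c "
from h import *
S();rel(tgt([0,0,-1],[0,-1,0]),[.53,-.141,.16])"
```

```text
t 15.65 p [ 0.476  -0.1183  0.159 ] q [ 0.08  0.05  0.1   1.9   0.01  1.23 -1.36] g 1.002 F [ 1.  -0.3  0.2]
[[-0.041  0.998  0.038]
 [-0.012  0.037 -0.999]
 [-0.999 -0.042  0.011]]
rot deg [2.14 0.65 2.37] frac [0.024 0.007 0.026] rows 0.5
lin tool [-3.  53.1 24.7] frac [-0.12  2.12  0.99] final frame mm [-1.  54.  22.7]
```

```bash
cat >> h.py <<'E'
def Mb(lean,yaw=-.01):
    t=np.radians(lean);c=np.array([np.cos(yaw),np.sin(yaw),0]);d=-c*np.sin(t)-np.array([0,0,np.cos(t)]);return tgt(d,[np.sin(yaw),-np.cos(yaw),0]),d
gb=np.array([.535,-.1413,.043])
E
python3 -c "
from h import *
print('foot',B('top',317,173.75,.104),B('top',317,173.75,.09))
M,d=Mb(15);rel(M,gb+d*.0187+[0,0,.09])"
```

```text
foot [0.6634 0.0244 0.104 ] [0.668  0.0245 0.09  ]
rot deg [  2.61   1.02 -12.63] frac [ 0.029  0.011 -0.14 ] rows 1.8
lin tool [42.  55.1 24.5] frac [1.68 2.2  0.98] final frame mm [28.4 64.  22.4]
```

Call:
play_rows --newtons 30 --targets '[{"claw": 0.45,"linear": [0.2,0.6,0.25],"rotation": [0.015,0.005,-0.07]},{"claw": 0.45,"linear": [0.25,0.6,0.25],"rotation": [0.015,0.005,-0.07]},{"claw": 0.45,"linear": [0.25,0.62,0.25],"rotation": [0,0,0]},{"claw": 0.45,"linear": [0.25,0.62,0.25],"rotation": [0,0,0]},{"claw": 0.45,"linear": [0,0,0],"rotation": [0,0,0]}]'

```text
time: 16.07
position: [0.5264, -0.1584, 0.1154]
tool_rot: [1.065, 1.383, -1.459]
ft_force: [-0.8, 0.0, 0.1]
grip_width: 0.701
```

```bash
python3 - <<'E'
from h import *
s=S();M,d=Mb(15);rel(M,gb+d*.0187+[0,0,.09]);rel(M,gb+d*.0187)
# brush in wrist picture: save undistorted-free crop, and predicted pixels of handle edges
c=calibration('wrist');H=c['hand_eye'];A=R.from_rotvec(s['tool_rot']).as_matrix()
im=get_image('wrist');cv2.imwrite('pics/w7.png',im)
def W(p):
    q=A.T@(np.array(p)-s['position']);q=H[:3,:3].T@(q-H[:3,3]);th=np.arctan2(np.hypot(q[0],q[1]),q[2]);k=c['fx']*th/np.hypot(q[0],q[1]);return c['cx']+k*q[0],c['cy']+k*q[1]
for x in(.535,.515,.46,.44):
    u,v=W([x,-.1413,.048]);v=int(round(v));print(x,round(u,1),v,[round(W([x,-.1413+e,.048])[0],1) for e in(.009,-.009)], im[min(v,479),int(u)-40:int(u)+44:4].sum(1).tolist() if 0<=v<480 else '')
E
```

```text
t 16.07 p [ 0.5264 -0.1584  0.1154] q [ 0.09  0.4   0.13  1.6   0.03  1.42 -1.4 ] g 0.701 F [-0.8  0.   0.1]
[[-0.287  0.958 -0.031]
 [-0.02  -0.038 -0.999]
 [-0.958 -0.286  0.03 ]]
rot deg [-1.62  1.33  1.62] frac [-0.018  0.015  0.018] rows 0.4
lin tool [ -1.    3.1 -17.3] frac [-0.04  0.12 -0.69] final frame mm [ -0.5   3.6 -17.2]
rot deg [-1.62  1.33  1.62] frac [-0.018  0.015  0.018] rows 0.4
lin tool [ 85.2  28.8 -20. ] frac [ 3.41  1.15 -0.8 ] final frame mm [ 86.4  26.9 -17.2]
0.535 289.8 214 [np.float64(275.3), np.float64(304.4)] [418, 215, 221, 214, 219, 216, 217, 215, 615, 622, 589, 607, 610, 608, 473, 219, 199, 204, 200, 205, 189]
0.515 292.2 242 [np.float64(278.3), np.float64(306.2)] [131, 133, 130, 139, 134, 181, 216, 236, 623, 625, 618, 606, 604, 564, 333, 226, 207, 152, 152, 154, 154]
0.46 298.2 306 [np.float64(285.9), np.float64(310.5)] [89, 355, 353, 348, 345, 370, 682, 690, 690, 687, 691, 690, 690, 688, 691, 556, 281, 276, 278, 289, 290]
0.44 300.1 325 [np.float64(288.4), np.float64(311.9)] [304, 303, 299, 300, 295, 295, 292, 298, 300, 289, 303, 295, 301, 295, 299, 295, 289, 293, 286, 292, 298]
```

```bash
python3 - <<'E'
from h import *
s=S();im=cv2.imread('pics/w7.png')
print([(v,int(im[v,int(289.8+(v-214)*.093+2.5)].astype(int).sum())) for v in range(200,340,4)])
t=cv2.imread('pics/top0.png');print([(v,int(t[v,390].astype(int).sum())) for v in range(192,210)],[(v,int(t[v,390].astype(int).sum())) for v in range(255,296)])
E
```

```text
t 16.12 p [ 0.5254 -0.1576  0.1163] q [ 0.09  0.4   0.12  1.6   0.03  1.42 -1.4 ] g 0.658 F [-1.3 -0.1 -0.9]
[[-0.287  0.957 -0.03 ]
 [-0.019 -0.038 -0.999]
 [-0.958 -0.286  0.029]]
[(200, 604), (204, 605), (208, 604), (212, 605), (216, 611), (220, 610), (224, 605), (228, 603), (232, 601), (236, 603), (240, 600), (244, 620), (248, 629), (252, 635), (256, 626), (260, 627), (264, 630), (268, 636), (272, 590), (276, 597), (280, 609), (284, 613), (288, 600), (292, 615), (296, 599), (300, 601), (304, 668), (308, 681), (312, 147), (316, 193), (320, 238), (324, 292), (328, 334), (332, 447), (336, 417)]
[(192, 345), (193, 344), (194, 342), (195, 343), (196, 352), (197, 354), (198, 356), (199, 365), (200, 413), (201, 491), (202, 529), (203, 535), (204, 533), (205, 537), (206, 534), (207, 535), (208, 537), (209, 535)] [(255, 543), (256, 542), (257, 543), (258, 545), (259, 533), (260, 505), (261, 502), (262, 510), (263, 513), (264, 509), (265, 510), (266, 509), (267, 513), (268, 510), (269, 511), (270, 508), (271, 487), (272, 480), (273, 561), (274, 620), (275, 635), (276, 634), (277, 634), (278, 634), (279, 633), (280, 633), (281, 630), (282, 629), (283, 628), (284, 629), (285, 628), (286, 626), (287, 608), (288, 551), (289, 452), (290, 405), (291, 408), (292, 407), (293, 398), (294, 363), (295, 317)]
```

Call:
play_rows --targets '[{"claw": 0.45,"linear": [0,0.1,-0.32],"rotation": [-0.009,0.007,0.009]},{"claw": 0.45,"linear": [0,0,-0.32],"rotation": [-0.009,0.007,0.009]},{"claw": 0.45,"linear": [0.5,0.18,0],"rotation": [0,0,0]},{"claw": 0.45,"linear": [0.5,0.18,0],"rotation": [0,0,0]},{"claw": 0.45,"linear": [0,0,0],"rotation": [0,0,0]}]'

```text
time: 16.53
position: [0.5293, -0.1391, 0.0887]
tool_rot: [1.079, 1.392, -1.403]
ft_force: [-0.7, 0.1, 0.0]
grip_width: 0.556
```

```bash
python3 -c "
from h import *
gb[1]=-.1425
S();M,d=Mb(15);rel(M,gb+d*.0187)"
```

```text
t 16.53 p [ 0.5293 -0.1391  0.0887] q [ 0.09  0.4   0.1   1.65  0.01  1.35 -1.39] g 0.556 F [-0.7  0.1  0. ]
[[-0.255  0.967 -0.006]
 [-0.001 -0.007 -1.   ]
 [-0.967 -0.255  0.003]]
rot deg [ 0.17  0.21 -0.21] frac [ 0.002  0.002 -0.002] rows 0.0
lin tool [61.4 17.2  3.2] frac [2.46 0.69 0.13] final frame mm [61.4 17.4  3.4]
```

Call:
play_rows --targets '[{"claw": 0.45,"linear": [0.45,0.14,0.06],"rotation": [0,0,0]},{"claw": 0.45,"linear": [0.5,0.14,0.06],"rotation": [0,0,0]},{"claw": 0.45,"linear": [0.5,0.14,0],"rotation": [0,0,0]},{"claw": 0.45,"linear": [0.5,0.14,0],"rotation": [0,0,0]},{"claw": 0.45,"linear": [0.4,0.1,0],"rotation": [0,0,0]},{"claw": 0.45,"linear": [0,0,0],"rotation": [0,0,0]}]'

```text
time: 17.03
position: [0.5289, -0.1436, 0.0219]
tool_rot: [1.08, 1.39, -1.404]
ft_force: [-0.8, 0.6, 0.1]
grip_width: 0.548
```

```bash
python3 -c "
from h import *
gb[1]=-.1425
S();M,d=Mb(15);rel(M,gb+d*.0187)"
```

```text
t 17.03 p [ 0.5289 -0.1436  0.0219] q [ 0.1   0.47  0.1   1.7   0.01  1.23 -1.38] g 0.548 F [-0.8  0.6  0.1]
[[-0.255  0.967 -0.007]
 [-0.002 -0.008 -1.   ]
 [-0.967 -0.255  0.004]]
rot deg [ 0.09  0.25 -0.25] frac [ 0.001  0.003 -0.003] rows 0.1
lin tool [-3.3  0.5 -1.1] frac [-0.13  0.02 -0.05] final frame mm [-3.3  0.4 -1.2]
```

Call:
play_rows --targets '[{"claw": 0.45,"linear": [-0.12,0,-0.04],"rotation": [0,0,0]},{"claw": 0.45,"linear": [0,0,0],"rotation": [0,0,0]},{"claw": 1,"linear": [0,0,0],"rotation": [0,0,0]},{"claw": 1,"linear": [0,0,0],"rotation": [0,0,0]},{"claw": 1,"linear": [0,0,0],"rotation": [0,0,0]},{"claw": 1,"linear": [0,0,0],"rotation": [0,0,0]},{"claw": 1,"linear": [0,0,0],"rotation": [0,0,0]},{"claw": 1,"linear": [0,0,0],"rotation": [0,0,0]}]'

```text
time: 17.7
position: [0.5311, -0.1433, 0.0268]
tool_rot: [1.082, 1.387, -1.402]
ft_force: [0.6, -0.3, -0.6]
grip_width: 0.204
```

```bash
python3 -c "
from h import *
s=S();np.save('grasp.npy',np.r_[s['position'],s['tool_rot']])"
```

```text
t 17.7 p [ 0.5311 -0.1433  0.0268] q [ 0.1   0.47  0.1   1.69  0.01  1.23 -1.38] g 0.204 F [ 0.6 -0.3 -0.6]
[[-0.252  0.968 -0.008]
 [-0.002 -0.009 -1.   ]
 [-0.968 -0.252  0.005]]
```

Call:
play_rows --targets '[{"claw": 1,"linear": [-0.3,-0.08,0],"rotation": [0,0,0]},{"claw": 1,"linear": [-0.5,-0.13,0],"rotation": [0,0,0]},{"claw": 1,"linear": [-0.7,-0.18,0],"rotation": [0,0,0]},{"claw": 1,"linear": [-0.8,-0.2,0],"rotation": [0,0,0]},{"claw": 1,"linear": [-0.8,-0.2,0],"rotation": [0,0,0]},{"claw": 1,"linear": [-0.8,-0.2,0],"rotation": [0,0,0]},{"claw": 1,"linear": [-0.8,-0.2,0],"rotation": [0,0,0]},{"claw": 1,"linear": [-0.8,-0.2,0],"rotation": [0,0,0]},{"claw": 1,"linear": [-0.8,-0.2,0],"rotation": [0,0,0]},{"claw": 1,"linear": [-0.8,-0.2,0],"rotation": [0,0,0]}]'

```text
time: 18.53
position: [0.5293, -0.142, 0.2228]
tool_rot: [1.08, 1.391, -1.406]
ft_force: [-0.2, 0.7, -0.8]
grip_width: 0.202
```

```bash
cat >> h.py <<'E'
def br():
    # tip & handle from grasp pose, brush level at grasp: origin (.5455,-.1425,.038), bristles -x yaw -.01
    g=np.load('grasp.npy');s=S();A0=R.from_rotvec(g[3:]).as_matrix();A=R.from_rotvec(s['tool_rot']).as_matrix()
    T=lambda p:s['position']+A@A0.T@(np.array(p)-g[:3])
    tip=T([.4255,-.1413,.044]);h=T([.6235,-.1433,.044]);a=(tip-h)/np.linalg.norm(tip-h);print('tip',tip.round(4),'handle end',h.round(4),'dir',a.round(3),'pitch',np.degrees(np.arcsin(-a[2])).round(1));return tip,a
E
python3 -c "
from h import *
br()"
```

```text
t 18.53 p [ 0.5293 -0.142   0.2228] q [ 0.09  0.3   0.11  1.5   0.02  1.59 -1.38] g 0.202 F [-0.2  0.7 -0.8]
[[-0.256  0.967 -0.009]
 [-0.001 -0.009 -1.   ]
 [-0.967 -0.256  0.004]]
tip [ 0.4238 -0.1399  0.2406] handle end [ 0.6218 -0.142   0.2396] dir [-1.     0.011  0.005] pitch -0.3
```

Call:
play_rows --targets '[{"claw": 1,"linear": [0,0,0.5],"rotation": [0,0,0.03]},{"claw": 1,"linear": [0,0,0.9],"rotation": [0,0,0.065]},{"claw": 1,"linear": [0,0,0.9],"rotation": [0,0,0.07]},{"claw": 1,"linear": [0,0,0.9],"rotation": [0,0,0.07]},{"claw": 1,"linear": [0,0,0.9],"rotation": [0,0,0.07]},{"claw": 1,"linear": [0,0,0.9],"rotation": [0,0,0.07]},{"claw": 1,"linear": [0,0,0.9],"rotation": [0,0,0.07]},{"claw": 1,"linear": [0,0,0.9],"rotation": [0,0,0.07]},{"claw": 1,"linear": [0,0,0.9],"rotation": [0,0,0.07]},{"claw": 1,"linear": [0,0,0.9],"rotation": [0,0,0.07]}]'

```text
time: 19.37
position: [0.5387, -0.3444, 0.2499]
tool_rot: [1.466, 0.624, -0.614]
ft_force: [0.5, 1.7, -2.0]
grip_width: 0.202
```

```bash
python3 -c "
from h import *
br()"
```

```text
t 19.37 p [ 0.5387 -0.3444  0.2499] q [ 0.37 -0.08  0.44  2.05 -0.79  0.75 -0.26] g 0.202 F [ 0.5  1.7 -2. ]
[[ 0.701  0.713  0.011]
 [-0.     0.015 -1.   ]
 [-0.713  0.701  0.011]]
tip [ 0.4697 -0.345   0.1681] handle end [ 0.5714 -0.3424  0.338 ] dir [-0.514 -0.013 -0.858] pitch 59.1
```

Call:
play_rows --targets '[{"claw": 1,"linear": [0.06,-0.71,0.13],"rotation": [0,0,0]},{"claw": 1,"linear": [0.06,-0.71,0.13],"rotation": [0,0,0]},{"claw": 1,"linear": [0.06,-0.71,0.13],"rotation": [0,0,0]},{"claw": 1,"linear": [0.06,-0.71,0.13],"rotation": [0,0,0]},{"claw": 1,"linear": [0.06,-0.71,0.13],"rotation": [0,0,0]},{"claw": 1,"linear": [0,0,0],"rotation": [0,0,0]}]'

```text
time: 19.87
position: [0.4734, -0.3689, 0.1871]
tool_rot: [1.47, 0.605, -0.61]
ft_force: [0.7, -0.6, -1.6]
grip_width: 0.203
```

```bash
python3 -c "
from h import *
t,a=br();s=get_state();A=R.from_rotvec(s['tool_rot']).as_matrix();print((A.T@(np.array([.4105,-.362,.054])-t)/.025).round(2))
a=get_image('top')[250:350,440:560];b=get_image('scene')[240:340,90:190]
cv2.imwrite('pics/w8.png',np.hstack([cv2.resize(a,(480,400),interpolation=2),cv2.resize(b,(400,400),interpolation=2)[:, :320]]))"
```

```text
t 19.87 p [ 0.4734 -0.3689  0.1871] q [ 0.43 -0.06  0.55  2.17 -0.96  0.76  0.06] g 0.203 F [ 0.7 -0.6 -1.6]
[[ 0.712  0.702  0.002]
 [-0.008  0.011 -1.   ]
 [-0.702  0.712  0.014]]
tip [ 0.4055 -0.3691  0.1042] handle end [ 0.5047 -0.3669  0.2756] dir [-0.501 -0.011 -0.866] pitch 59.9
[ 1.55 -1.29 -0.31]
```

Call:
play_rows --targets '[{"claw": 1,"linear": [0.1,0,-0.28],"rotation": [0,0,0]},{"claw": 1,"linear": [0.28,-0.24,0],"rotation": [0,0,0]},{"claw": 1,"linear": [0.28,-0.24,0],"rotation": [0,0,0]},{"claw": 1,"linear": [0.28,-0.24,0],"rotation": [0,0,0]},{"claw": 1,"linear": [0,0,0],"rotation": [0,0,0]}]'

```text
time: 20.38
position: [0.4885, -0.3586, 0.1693]
tool_rot: [1.461, 0.599, -0.592]
ft_force: [-1.2, 0.2, -0.2]
grip_width: 0.204
```

```bash
python3 -c "
from h import *
t,a=br();s=get_state();A=R.from_rotvec(s['tool_rot']).as_matrix();print((A.T@(np.array([.4105,-.362,.054])-t)/.025).round(2))
a=get_image('top')[250:350,440:560];b=get_image('scene')[240:340,90:190]
cv2.imwrite('pics/w9.png',np.hstack([cv2.resize(a,(480,400),interpolation=2),cv2.resize(b,(400,400),interpolation=2)[:, :320]]))"
```

```text
t 20.38 p [ 0.4885 -0.3586  0.1693] q [ 0.41 -0.02  0.54  2.2  -1.05  0.73  0.14] g 0.204 F [-1.2  0.2 -0.2]
[[ 0.722  0.692  0.014]
 [-0.005  0.025 -1.   ]
 [-0.692  0.722  0.022]]
tip [ 0.4219 -0.3602  0.0855] handle end [ 0.5185 -0.3555  0.2583] dir [-0.488 -0.024 -0.873] pitch 60.8
[ 0.54 -1.23  0.04]
```

Call:
play_rows --targets '[{"claw": 1,"linear": [0.1,-0.45,0],"rotation": [0,0,0]},{"claw": 1,"linear": [0.14,-0.35,0],"rotation": [0,0,0]},{"claw": 1,"linear": [0.14,-0.3,0],"rotation": [0,0,0]},{"claw": 1,"linear": [0,0,0],"rotation": [0,0,0]}]'

```text
time: 20.82
position: [0.4803, -0.3602, 0.1503]
tool_rot: [1.456, 0.592, -0.583]
ft_force: [-0.2, 0.5, -0.4]
grip_width: 0.204
```

```bash
python3 -c "
from h import *
t,a=br();s=get_state();A=R.from_rotvec(s['tool_rot']).as_matrix();print((A.T@(np.array([.4105,-.362,.054])-t)/.025).round(2))"
```

```text
t 20.82 p [ 0.4803 -0.3602  0.1503] q [ 0.42  0.    0.56  2.23 -1.12  0.73  0.25] g 0.204 F [-0.2  0.5 -0.4]
[[ 0.728  0.685  0.017]
 [-0.007  0.032 -0.999]
 [-0.685  0.728  0.028]]
tip [ 0.4145 -0.3627  0.0659] handle end [ 0.5095 -0.3565  0.2395] dir [-0.48  -0.031 -0.877] pitch 61.3
[ 0.21 -0.45 -0.04]
```

Call:
play_rows --targets '[{"claw": 1,"linear": [0.12,-0.35,0],"rotation": [0,0,0]},{"claw": 1,"linear": [0.12,-0.25,0],"rotation": [0,0,0]},{"claw": 1,"linear": [0,0,0],"rotation": [0,0,0]},{"claw": 1,"linear": [0,0,0],"rotation": [0,0,0]}]'

```text
time: 21.15
position: [0.4774, -0.3614, 0.1404]
tool_rot: [1.454, 0.588, -0.578]
ft_force: [-0.8, -0.3, -0.7]
grip_width: 0.203
```

```bash
python3 -c "
from h import *
t,a=br();s=get_state();A=R.from_rotvec(s['tool_rot']).as_matrix();print((A.T@(np.array([.4105,-.362,.053])-t)/.025).round(2))
a=get_image('top')[250:350,440:560];b=get_image('scene')[240:340,90:190]
cv2.imwrite('pics/w9.png',np.hstack([cv2.resize(a,(480,400),interpolation=2),cv2.resize(b,(400,400),interpolation=2)[:, :320]]))"
```

```text
t 21.15 p [ 0.4774 -0.3614  0.1404] q [ 0.43  0.02  0.56  2.24 -1.17  0.74  0.31] g 0.203 F [-0.8 -0.3 -0.7]
[[ 0.732  0.681  0.019]
 [-0.008  0.036 -0.999]
 [-0.681  0.731  0.031]]
tip [ 0.412  -0.3643  0.0557] handle end [ 0.5061 -0.3574  0.2298] dir [-0.475 -0.035 -0.879] pitch 61.6
[ 0.03 -0.12 -0.09]
```

Call:
play_rows --targets '[{"claw": 1,"linear": [0.08,-0.17,-0.05],"rotation": [0,0,0]},{"claw": 1,"linear": [0,0,0],"rotation": [0,0,0]},{"claw": 1,"linear": [0,0,0],"rotation": [0,0,0]},{"claw": 1,"linear": [0,0,0],"rotation": [0,0,0]}]'

```text
time: 21.58
position: [0.477, -0.3605, 0.1378]
tool_rot: [1.452, 0.586, -0.576]
ft_force: [0.0, -0.1, -1.4]
grip_width: 0.205
```

```bash
python3 -c "
from h import *
t,a=br()
print(P('scene',[t,t-a*.037,t-a*.06,t-a*.198]),P('top',[t,t-a*.037,t-a*.06,t-a*.198]))
a=get_image('top')[240:340,440:540];b=get_image('scene')[240:340,90:190]
cv2.imwrite('pics/w9.png',np.hstack([cv2.resize(x,(400,400),interpolation=2) for x in(a,b)]))"
```

```text
t 21.58 p [ 0.477  -0.3605  0.1378] q [ 0.43  0.03  0.57  2.24 -1.18  0.73  0.33] g 0.205 F [ 0.  -0.1 -1.4]
[[ 0.734  0.679  0.02 ]
 [-0.008  0.038 -0.999]
 [-0.679  0.733  0.034]]
tip [ 0.4119 -0.3636  0.0529] handle end [ 0.5055 -0.3563  0.2272] dir [-0.473 -0.037 -0.88 ] pitch 61.7
[[135.91622423 290.29940562]
 [133.75823908 290.23508805]
 [132.33089027 290.19254669]
 [122.04111776 289.88586563]] [[494.8432931  298.49438083]
 [499.97401969 289.39037725]
 [503.32799513 283.43905556]
 [526.61413741 242.11993258]]
```

Call:
play_rows --targets '[{"claw": 1,"linear": [-0.2,0.25,0],"rotation": [0,0,0]},{"claw": 1,"linear": [-0.35,0.45,0],"rotation": [0,0,0]},{"claw": 1,"linear": [-0.45,0.55,0],"rotation": [0,0,0]},{"claw": 1,"linear": [-0.5,0.6,0],"rotation": [0,0,0]},{"claw": 1,"linear": [-0.5,0.6,0],"rotation": [0,0,0]},{"claw": 1,"linear": [-0.5,0.6,0],"rotation": [0,0,0]},{"claw": 1,"linear": [-0.5,0.6,0],"rotation": [0,0,0]},{"claw": 1,"linear": [0,0,0],"rotation": [0,0,0]}]'

```text
time: 22.35
position: [0.483, -0.3555, 0.258]
tool_rot: [1.455, 0.59, -0.58]
ft_force: [0.8, -1.0, 0.0]
grip_width: 0.203
```

```bash
python3 -c "
from h import *
br();g=np.load('grasp.npy');rel(R.from_rotvec(g[3:]).as_matrix(),g[:3]+[0,0,.1])"
```

```text
t 22.35 p [ 0.483  -0.3555  0.258 ] q [ 0.43 -0.17  0.49  2.12 -0.81  0.8  -0.13] g 0.203 F [ 0.8 -1.   0. ]
[[ 0.73   0.683  0.018]
 [-0.007  0.034 -0.999]
 [-0.683  0.73   0.03 ]]
tip [ 0.4174 -0.3581  0.1735] handle end [ 0.5119 -0.3516  0.3474] dir [-0.477 -0.033 -0.878] pitch 61.4
rot deg [  1.95   0.99 -61.48] frac [ 0.022  0.011 -0.683] rows 8.6
lin tool [ 123.4  -55.7 -215. ] frac [ 4.94 -2.23 -8.6 ] final frame mm [ 114.4   77.7 -213.2]
```

Call:
play_rows --targets '[{"claw": 1,"linear": [0,0,-0.5],"rotation": [0.002,0.001,-0.05]},{"claw": 1,"linear": [0,0,-0.95],"rotation": [0.002,0.001,-0.075]},{"claw": 1,"linear": [0,0,-0.95],"rotation": [0.002,0.001,-0.075]},{"claw": 1,"linear": [0,0,-0.95],"rotation": [0.002,0.001,-0.075]},{"claw": 1,"linear": [0,0,-0.95],"rotation": [0.002,0.001,-0.075]},{"claw": 1,"linear": [0,0,-0.95],"rotation": [0.002,0.001,-0.075]},{"claw": 1,"linear": [0,0,-0.95],"rotation": [0.002,0.001,-0.075]},{"claw": 1,"linear": [0,0,-0.95],"rotation": [0.002,0.001,-0.075]},{"claw": 1,"linear": [0,0,-0.95],"rotation": [0.002,0.001,-0.075]},{"claw": 1,"linear": [0,0,0],"rotation": [0,0,-0.01]}]'

```text
time: 23.18
position: [0.4769, -0.1537, 0.2511]
tool_rot: [1.105, 1.366, -1.38]
ft_force: [0.1, 0.6, -1.9]
grip_width: 0.205
```

```bash
python3 -c "
from h import *
br();g=np.load('grasp.npy');rel(R.from_rotvec(g[3:]).as_matrix(),g[:3]+[0,0,.06])"
```

```text
t 23.18 p [ 0.4769 -0.1537  0.2511] q [ 0.27  0.16 -0.05  1.6   0.05  1.59 -1.37] g 0.205 F [ 0.1  0.6 -1.9]
[[-0.221  0.975 -0.012]
 [ 0.002 -0.012 -1.   ]
 [-0.975 -0.221  0.001]]
tip [ 0.3708 -0.1513  0.2649] handle end [ 0.5686 -0.154   0.2712] dir [-0.999  0.014 -0.032] pitch 1.8
rot deg [-0.14 -0.25 -1.82] frac [-0.002 -0.003 -0.02 ] rows 0.3
lin tool [148.3  89.1 -11.1] frac [ 5.93  3.56 -0.44] final frame mm [145.3  93.8 -11.5]
```

Call:
play_rows --targets '[{"claw": 1,"linear": [0.3,0.45,-0.06],"rotation": [0,0,-0.02]},{"claw": 1,"linear": [0.7,0.45,-0.06],"rotation": [0,0,0]},{"claw": 1,"linear": [0.8,0.45,-0.06],"rotation": [0,0,0]},{"claw": 1,"linear": [0.8,0.45,-0.06],"rotation": [0,0,0]},{"claw": 1,"linear": [0.8,0.45,-0.06],"rotation": [0,0,0]},{"claw": 1,"linear": [0.8,0.45,-0.06],"rotation": [0,0,0]},{"claw": 1,"linear": [0.8,0.45,-0.06],"rotation": [0,0,0]},{"claw": 1,"linear": [0.6,0.45,0],"rotation": [0,0,0]},{"claw": 1,"linear": [0,0,0],"rotation": [0,0,0]}]'

```text
time: 23.93
position: [0.5299, -0.1352, 0.0741]
tool_rot: [1.079, 1.418, -1.393]
ft_force: [-1.1, 0.4, -1.8]
grip_width: 0.203
```

```bash
python3 -c "
from h import *
br();g=np.load('grasp.npy');rel(R.from_rotvec(g[3:]).as_matrix(),g[:3]+[0,0,.02])"
```

```text
t 23.93 p [ 0.5299 -0.1352  0.0741] q [ 0.24  0.43 -0.07  1.65  0.06  1.34 -1.42] g 0.203 F [-1.1  0.4 -1.8]
[[-0.264  0.964  0.002]
 [ 0.015  0.006 -1.   ]
 [-0.964 -0.264 -0.016]]
tip [ 0.4245 -0.1347  0.0928] handle end [ 0.6225 -0.1346  0.0901] dir [-1.    -0.     0.013] pitch -0.8
rot deg [ 0.87 -1.02  0.77] frac [ 0.01  -0.011  0.009] rows 0.2
lin tool [25.9  8.3  8.5] frac [1.04 0.33 0.34] final frame mm [26.2  8.1  7.9]
```

Call:
play_rows --targets '[{"claw": 1,"linear": [0,0.04,0.17],"rotation": [0.005,-0.005,0.005]},{"claw": 1,"linear": [0.1,0.05,0.17],"rotation": [0.005,-0.005,0.004]},{"claw": 1,"linear": [0.45,0.11,0],"rotation": [0,0,0]},{"claw": 1,"linear": [0.4,0.1,0],"rotation": [0,0,0]},{"claw": 1,"linear": [0,0,0],"rotation": [0,0,0]}]'

```text
time: 24.35
position: [0.5303, -0.1455, 0.048]
tool_rot: [1.086, 1.386, -1.402]
ft_force: [-0.2, -0.0, -1.2]
grip_width: 0.202
```

```bash
python3 -c "
from h import *
br();g=np.load('grasp.npy');rel(R.from_rotvec(g[3:]).as_matrix(),g[:3]+[0,0,.001])"
```

```text
t 24.35 p [ 0.5303 -0.1455  0.048 ] q [ 0.24  0.44 -0.06  1.67  0.07  1.27 -1.44] g 0.202 F [-0.2 -0.  -1.2]
[[-0.249  0.968 -0.011]
 [-0.001 -0.012 -1.   ]
 [-0.968 -0.249  0.003]]
tip [ 0.4246 -0.1432  0.065 ] handle end [ 0.6226 -0.1458  0.0655] dir [-1.     0.013 -0.002] pitch 0.1
rot deg [-0.15 -0.11 -0.13] frac [-0.002 -0.001 -0.001] rows 0.0
lin tool [19.4  5.8 -2.3] frac [ 0.78  0.23 -0.09] final frame mm [19.4  5.9 -2.3]
```

Call:
play_rows --targets '[{"claw": 1,"linear": [0.2,0.06,-0.09],"rotation": [0,0,0]},{"claw": 1,"linear": [0.25,0.07,0],"rotation": [0,0,0]},{"claw": 1,"linear": [0.2,0.05,0],"rotation": [0,0,0]},{"claw": 1,"linear": [0.1,0.02,0],"rotation": [0,0,0]},{"claw": 1,"linear": [0,0,0],"rotation": [0,0,0]}]'

```text
time: 24.77
position: [0.5311, -0.1432, 0.0278]
tool_rot: [1.088, 1.384, -1.401]
ft_force: [-0.7, 0.1, 0.3]
grip_width: 0.202
```

```bash
python3 -c "
from h import *
br();g=np.load('grasp.npy');rel(R.from_rotvec(g[3:]).as_matrix(),g[:3])"
```

```text
t 24.77 p [ 0.5311 -0.1432  0.0278] q [ 0.23  0.47 -0.06  1.69  0.08  1.24 -1.44] g 0.202 F [-0.7  0.1  0.3]
[[-0.247  0.969 -0.011]
 [-0.001 -0.012 -1.   ]
 [-0.969 -0.247  0.004]]
tip [ 0.4254 -0.1408  0.0446] handle end [ 0.6234 -0.1434  0.0455] dir [-1.     0.013 -0.005] pitch 0.3
rot deg [-0.15 -0.1  -0.26] frac [-0.002 -0.001 -0.003] rows 0.0
lin tool [1.  0.3 0.2] frac [0.04 0.01 0.01] final frame mm [1.  0.3 0.2]
```

Within 1 mm of the original pose; lower 1 mm, open partway (so as not to reach the round brush), and lift away.

Call:
play_rows --newtons 15 --targets '[{"claw": 1,"linear": [0.04,0,0],"rotation": [0,0,0]},{"claw": 0.7,"linear": [0,0,0],"rotation": [0,0,0]},{"claw": 0.45,"linear": [0,0,0],"rotation": [0,0,0]},{"claw": 0.45,"linear": [0,0,0],"rotation": [0,0,0]},{"claw": 0.45,"linear": [0,0,0],"rotation": [0,0,0]},{"claw": 0.45,"linear": [-0.3,-0.08,0],"rotation": [0,0,0]},{"claw": 0.45,"linear": [-0.6,-0.15,0],"rotation": [0,0,0]},{"claw": 0.45,"linear": [-0.8,-0.2,0],"rotation": [0,0,0]},{"claw": 0.45,"linear": [-0.8,-0.2,0],"rotation": [0,0,0]},{"claw": 0.45,"linear": [-0.8,-0.2,0],"rotation": [0,0,0]}]'

```text
time: 25.6
position: [0.5283, -0.1423, 0.1133]
tool_rot: [1.084, 1.391, -1.405]
ft_force: [-1.5, -0.5, -0.6]
grip_width: 0.548
```

Call:
play_rows --targets '[{"claw": 0.3,"linear": [-0.9,-0.5,0],"rotation": [0,0,0]},{"claw": 0.3,"linear": [-0.9,-0.5,0],"rotation": [0,0,0]},{"claw": 0.3,"linear": [-0.9,-0.5,0],"rotation": [0,0,0]},{"claw": 0.3,"linear": [-0.9,-0.5,0],"rotation": [0,0,0]},{"claw": 0.3,"linear": [-0.9,-0.5,0],"rotation": [0,0,0]},{"claw": 0.3,"linear": [-0.9,-0.5,0],"rotation": [0,0,0]},{"claw": 0.3,"linear": [0,0,0],"rotation": [0,0,0]}]'

```text
time: 26.18
position: [0.4892, -0.1415, 0.28]
tool_rot: [1.088, 1.381, -1.398]
ft_force: [1.3, -0.5, 0.7]
grip_width: 0.698
```

```bash
python3 -c "
from h import *
S();t=get_image('top');s=get_image('scene');w=cv2.imread('pics/w9.png')
r=lambda a,w,h:cv2.resize(a,(w,h),interpolation=2)
o=np.vstack([np.hstack([r(t[150:330,280:540],520,360),r(s[235:355,160:260],280,336) if 0 else r(s[235:363,190:290],280,360)]),np.hstack([r(w,400,200),r(s[215:315,280:380],200,200),r(t[150:250,267:367],200,200)])])
cv2.imwrite('pics/fin.png',o)"
```

```text
t 26.18 p [ 0.4892 -0.1415  0.28  ] q [ 0.25  0.19 -0.06  1.52  0.06  1.67 -1.4 ] g 0.698 F [ 1.3 -0.5  0.7]
[[-0.244  0.97  -0.011]
 [-0.001 -0.011 -1.   ]
 [-0.97  -0.244  0.004]]
```

View pics/fin.png

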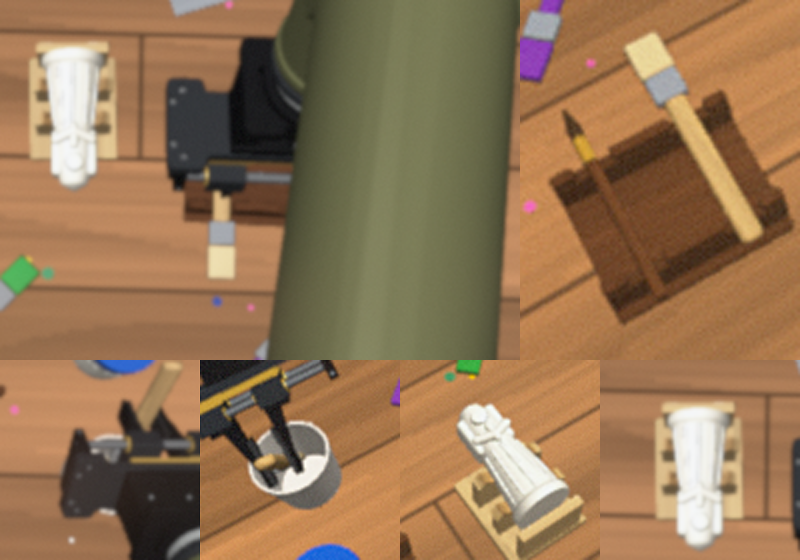

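```bash
python3 -c "
from h import *
a=cv2.imread('pics/scene0.png').astype(int);b=get_image('scene').astype(int);d=np.abs(a-b).sum(2)
for n,(x,y,w,h) in dict(pot=(108,262,55,55),jar=(128,328,55,50),jar2=(213,378,50,52),rest=(195,240,100,110),bust=(440,150,45,45),plaque=(445,240,52,48),plaque2=(362,128,40,30)).items():print(n,(d[y:y+h,x:x+w]>90).sum())
close_job();S()"
```

```text
pot 0
jar 0
jar2 0
rest 78
bust 0
plaque 0
plaque2 0
the job is handed in; nothing more can be done
the job is handed in; nothing more can be done
```

The job is handed in at about 26 s of the 69 s allowed. The casting lies in the cradle, and the flat brush has been dipped and put back on its rest.

- **Figure:** I gripped it by the veil sides, lifted it, gave it a half turn and lowered it onto its back, face up. Its foot is in the gap, with about 5 mm between foot and foot board by the top camera. The arm reached its joint limits on the way down, so I tipped the foot down slightly. I then let the figure level itself in a light grip as it settled on the saddles.
- **Dip:** By the arm's pose, the bristle tip was about 17 mm below the rim, with the brush tilted about 62°. That puts roughly half the 37 mm of bristle below the rim. The fingers blocked the camera view of the bristles inside the pot, so the depth is calculated, not seen.
- **Brush:** It went back to within about 1 mm of its first pose, level in its notches, bristles pointing the same way. The last picture shows it there.

Compared with the first scene picture, the pot, both jars, the bust and both plaques show no change. The rest area shows 78 changed pixels; I put that down to the brush's small shift and did not look further. In the last picture the round brush is still in its notches.

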